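# Clamp a specimen puck with the tommy bar of a screw press

### The arm

A 7-joint arm with a two-finger parallel gripper is mounted at the origin on a cart in front of the work surface, level with it; the furniture and walls round the work are solid. World frame = base frame: x ahead of the robot, y to its left, z up, the work surface at z = 0. Lengths are in m, angles in rad, forces in N, time in s.
With the tool pointing down it reaches from about 0.425 to 0.925 m from the base axis. Payload 6.8 kg.
Tool frame: the origin (TCP) lies between the finger pads; the fingertips stand r.tip_extent ahead of it and the grasp point (between the pads) lies 5 mm behind it (r.tip_extent is the distance from the TCP to the fingertips, in m); y points along the fingers, x is the direction in which the jaws open and shut, and the axes are right-handed (so a half turn about y gives the same grasp; the last joint's range is limited). The gripper opens to 85 mm and grips with 20 to 120 N. Pads are 22 mm wide; open, the fingers measure 114 mm over their backs; the gripper's body (76 mm by 85 mm) begins 54 mm behind the grasp point. The pads swing forward as they close: fully open they stand 13 mm farther back than shut.
Start: joints at [1.001, 0.477, 0.022, 1.555, -0.011, 1.109, -0.083], TCP at [0.301, -0.604, 0.245] pointing down, gripper open.
Joint ranges: [-2.96, 2.96], [-0.34, 2.1], [-1.41, 1.46], [0.24, 2.44], [-1.37, 4.51], [0.17, 1.92], [-2.96, 2.96]. Speed limits (rad/s): [2.39, 2.39, 3.14, 3.14, 3.14, 3.14, 3.14].

### API

Orientations are given as a rotation vector (axis times angle).
In Python, from bench import r gives the robot as it stands.
- The arm moves only by the tool send_rows, never from a script. Its argument "plan" is a list of rows, each a list of 5 numbers: the shift along the tool's x, y, z in cm, then the turn about the tool's y in degrees, then the opening, from 0 (shut) to 1 (fully open). In form: [[dx, dy, dz, spin, grip], ...]. A call has 1 to 12 rows; each row shifts and turns the commanded pose from where the row before left it, along the tool's axes as they then stand; what a row does not reach is not made up. A row lasts 1/8 s, in which the tool goes at most 62.5 mm and 10.7 degrees, less where a joint would pass 70% of its speed; a pose out of reach is approached as far as the arm can. A call is refused whole if a number of a shift passes 6.25 or a number of a turn 10.7, either way. A call with a gripper value outside its range is refused whole. The fingers move at their own pace and stop on an object; "force" is the grip in N (left out, the last holds). Time passes only in rows, so rows that do not move let the fingers close. It gives the time, the measured TCP pose, the force and the opening at its end, in the units of the state.
- r.get_obs(): the state, without advancing time (a new reading comes with each control period).
- r.grab_frame(name): name is "side" or "top" or "wrist"; returns a dict with "image" (400x640x3 uint8, red, green, blue), "camera_matrix" (3x3 intrinsics, pixels), "cam_to_world" (4x4, takes a point from camera to world coordinates). Camera axes: x right, y down, z forward; pixel columns grow to the right and rows downward; lengths in m; the calibration is good to about 2 mm. A picture is of the moment at which its call begins. There is no depth.
- r.hand_in(): hands the job in, once; it reports no verdict.
Trained networks look in the newest picture that a camera, given by its name, has taken for a name from the list of things; names that differ only in an ending like _2 or _b are one class to them, and where a whole thing is asked for, a point or a joint stands for the part that bears it (a point fixed in the world has none). Each returns a list of dicts, best first, with "p" (0 to 1); they miss things now and then, are a little off and sometimes report something else, mostly with a low value. They report only what shows in the picture. A call takes as long as a camera call. They do not tell look-alikes from the thing itself.
- r.recognise(camera, target): "rect" ([left, top, right, bottom] in pixels, round what is visible of it).
The state is a dict: "clock": time; "joints": joint angles; "qvel": joint speeds; "tau": joint torques, N m; "tcp_pos": TCP position; "orientation": TCP orientation; "contact_force": force on the tool from outside, world axes, zero at the start; "moment": the same for the moment, N m; "grip_width": finger opening in m.
Only numpy, scipy, OpenCV 4.12 (cv2) and the standard library are available. Lean on these libraries where they do the work, as an engineer would, in place of code of your own. Each camera call takes 0.05 s, during which the arm holds its last target.

### The job

Clamp the black specimen puck in the little screw press: take the steel bar from its rest, put it into one hole after another of the press's collar and turn the collar clockwise (seen from above) so that the table lifts the puck against the sprung foot, then about half a hole spacing further, until it is held firmly (about 65 N) but is not crushed. Turn the collar only with the bar, work the bar without forcing it, then lay it back in the notches of its rest, and leave the puck centred and everything else where it stands.

Things in the scene. Friction and masses are not known exactly. Their poses are not given: they have to be found in the camera images.
- press: Screw press fixed on the worktop, grey base plate 165 x 110 x 16 mm. Origin on the screw's axis at the worktop, z up; -x is its open front, where the bar is worked. The screw runs with a steady drag of 0.55 Nm about its axis (4.8 N across the bar at 114 mm from it), about 0.4 Nm when read at a halt, and stays where it is left.
- collar_mid (a point): Centre of the steel collar, on the axis, 70 mm above the worktop; axes as press (does not turn). Collar 80 mm across, 32 mm high. Six level radial holes at this height, 60 degrees apart, open at the rim: each square, 10.5 x 10.5 mm, mouth flared by 2.5 mm, blind end 13.5 mm from the axis (26 mm deep).
- collar (a joint): Angle of the collar, rad; 0 at the start, grows as it turns clockwise seen from above, which raises the table. The holes look along k*60 degrees minus this angle in the press frame (anticlockwise from its +x), so at 0 one looks along -x. The collar turns at constant height.
- seat (a point): Centre of the seat of the round table (60 mm across, low rim 45 mm inside, 4 mm high), 96 mm above the worktop at the start. It does not turn; it rises 36 mm per turn of the collar, 6 mm per hole spacing (5.73 mm per rad).
- bridge: Grey C-shaped bridge fixed over the table; origin and axes as press. Column 57 to 91 mm behind the axis, 64 mm wide; arm 46 mm wide, 173 to 207 mm up, ending 23 mm in front of the axis. Under it on the axis a sprung rubber-faced foot, 36 mm across. Its height is set anew each time and not measured: 5 to 10 mm above the puck at the start.
- stem_axis (a point): Point on the axis at the underside of the bridge's arm, 173 mm up. Foot spring 20 N/mm: past first touch the clamping force grows by 2 N per degree of collar. At 65 N the collar is 32 degrees (0.57 rad) past touch and the turning moment 0.37 Nm above its running value (3.3 N at 114 mm). A hand held askew to the bar adds a twist: count push x 114 mm plus twist.
- puck: Black resin disc, 40 mm across, 24 mm high, standing on the table's seat inside its rim; origin at the centre of its underside. Stays there, is not handled.
- bar_grip (a point): Centre of the dark ribbed grip of the steel bar: 50 mm long (x), 14 mm wide, 16 mm high, on the bar's axis, 50 mm above the worktop in the rest. x along the bar to its tip, z up. Rod 9 mm thick from 100 mm ahead (round tip) to 50 mm behind, where a 16 mm ball ends it. 0.12 to 0.2 kg. Fully in a hole, this point is 114 mm from the press's axis.
- bar_tip (a point): The bar's round working tip, on its axis, 100 mm along x from the centre of the grip; axes as bar_grip.
- bar: The whole bar, 162 mm long; origin and axes as bar_grip.
- rest: Fixed grey rest, plate 125 x 56 x 8 mm; origin at the worktop below the resting bar's grip, x along the bar to its tip, z up. Two uprights 9 mm thick at x = -38 and +42 mm, 40 mm wide, 66 mm high, each with a notch 15 mm wide, flared above, floor 45.5 mm up; the rod lies in both, grip between them, bar's axis 50 mm up.
- jar: Bystander: stain jar with a screw cap, 53 mm across, 100 mm high; origin under its centre.
- counter: Bystander: flat white lab timer, 68 x 62 x 19 mm; origin under its centre.
- dish: Bystander: petri dish, 56 mm across, 14 mm high; origin under its centre.
- pad: Bystander: pocket calculator, 106 x 66 x 13 mm; origin under its centre.
There are look-alikes about, which are no part of the job. Leave any blue look-alike of the press alone. Leave any red look-alike of the bar alone.

How it is judged:
By the outcome, as a careful person would: the job done as asked, in the order asked, and still so for the second after the job is handed in, with the robot touching nothing.
It also fails if it takes over 72 s, if anything falls off the work surface, if the arm or the gripper's body presses on something with over 40 N, if the wrist force passes 120 N, or if a joint passes its speed limit or range.

## Working session

There is one attempt and no reset: what is moved stays moved. The work goes in short steps, Python scripts to look and compute and a tool call to move; the robot and the scene stay as the last step left them, time stands still between calls to the robot, and variables do not carry over. Pictures are saved under pics/ and viewed, and the job is handed in when it is done.

Besides the shell and the picture viewer there is one more tool, called after "Emit:" as a command line: name --pt "numbers of a row" for each row, then --argument value for the rest. send_rows: Moves the arm, as the interface text tells. Its arguments: {"type":"object","properties":{"plan":{"type":"array","items":{"type":"array","items":{"type":"number"}}},"force":{"type":"number"}},"required":["plan"]}

```bash
ls; mkdir -p pics
python3 - <<'E'
from bench import r
import cv2
o=r.get_obs()
print(o, r.tip_extent)
for n in ["side","top","wrist"]:
    f=r.grab_frame(n); cv2.imwrite(f"pics/a_{n}.png",f["image"][:,:,::-1])
    print(n,f["camera_matrix"].round(1).tolist(),f["cam_to_world"].round(4).tolist())
    for t in ["press","bar","bar_grip","rest","collar","bridge","puck","jar","counter","dish","pad","bar_tip"]:
        try: print(t,[(d["p"],[round(x) for x in d["rect"]]) for d in r.recognise(n,t)][:3])
        except Exception as e: print(t,e)
E
```

```text
pics
{'clock': 0.0, 'joints': array([ 1.00091161,  0.47779403,  0.02232582,  1.55642997, -0.0115081 ,
        1.10928638, -0.08307946]), 'qvel': array([-0.00013428,  0.00078139, -0.00111897,  0.00020264,  0.00170937,
        0.00036297, -0.00102698]), 'tau': array([-9.05598990e-04, -5.96451187e+01,  1.60810813e+00, -2.81199950e+01,
        1.25837469e-02,  9.35324613e-03,  5.20702415e-06]), 'tcp_pos': array([ 0.30049716, -0.6038056 ,  0.24433856]), 'orientation': array([-1.39211828,  0.86384091, -0.86125089]), 'contact_force': array([-0.31324576,  0.19304327,  0.09703933]), 'moment': array([-0.02949624, -0.0152212 ,  0.01453291]), 'grip_width': 0.08539930048786283} 0.014
side [[377.5, 0.0, 316.1], [0.0, 377.5, 204.7], [0.0, 0.0, 1.0]] [[0.9828, -0.1084, 0.1496, 0.3517], [-0.183, -0.4601, 0.8688, -0.9678], [-0.0254, -0.8812, -0.472, 0.6498], [0.0, 0.0, 0.0, 1.0]]
press [(0.61, [318, 194, 374, 232])]
bar [(0.6, [268, 338, 312, 375])]
bar_grip [(0.8, [266, 339, 305, 370])]
rest [(0.5, [309, 314, 319, 319]), (0.32, [325, 195, 354, 214])]
collar [(0.73, [328, 196, 352, 216]), (0.24, [318,
[... 833 characters left out ...]
[178, 197, 206, 220]), (0.42, [372, 146, 397, 174]), (0.34, [391, 195, 413, 236])]
counter [(0.9, [373, 149, 394, 174])]
dish [(0.49, [204, 231, 223, 252]), (0.23, [264, 147, 296, 200])]
pad [(0.72, [390, 192, 413, 235]), (0.35, [260, 164, 291, 189])]
bar_tip [(0.61, [425, 236, 471, 266]), (0.48, [401, 184, 408, 234])]
wrist [[359.6, 0.0, 316.4], [0.0, 359.6, 193.6], [0.0, 0.0, 1.0]] [[0.4455, -0.8504, -0.28, 0.3734], [-0.8953, -0.4232, -0.1393, -0.5681], [-0.0001, 0.3127, -0.9498, 0.3741], [0.0, 0.0, 0.0, 1.0]]
press []
bar [(0.88, [102, 0, 201, 18])]
bar_grip [(0.82, [103, 0, 196, 17])]
rest []
collar []
bridge []
puck []
jar []
counter []
dish []
pad []
bar_tip [(0.97, [105, 0, 196, 18])]
```

View images.

Run:
```python
import cv2,numpy as np
from scipy.spatial.transform import Rotation as R
print(R.from_rotvec([-1.39211828,  0.86384091, -0.86125089]).as_matrix().round(3))
for n in ["side","top","wrist"]:
    im=cv2.imread(f"pics/a_{n}.png"); print(im.shape)
im=cv2.imread("pics/a_top.png"); cv2.imwrite("pics/a_top_c.png",cv2.resize(im[110:290,160:490],None,fx=2.4,fy=2.4,interpolation=cv2.INTER_CUBIC))
im=cv2.imread("pics/a_side.png"); cv2.imwrite("pics/a_side_c.png",cv2.resize(im[130:400,190:530],None,fx=2.2,fy=2.2,interpolation=cv2.INTER_CUBIC))
```

```text
[[ 0.446 -0.001  0.895]
 [-0.895  0.002  0.446]
 [-0.002 -1.    -0.   ]]
(400, 640, 3)
(400, 640, 3)
(400, 640, 3)
```

View pics/a_top_c.png

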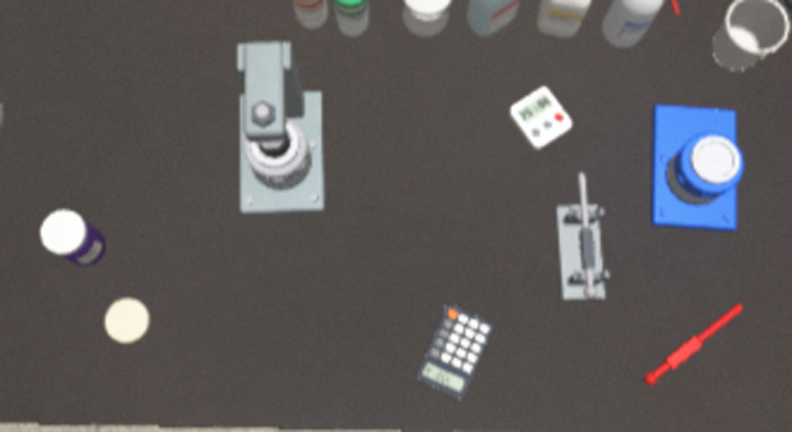

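View pics/a_side_c.png

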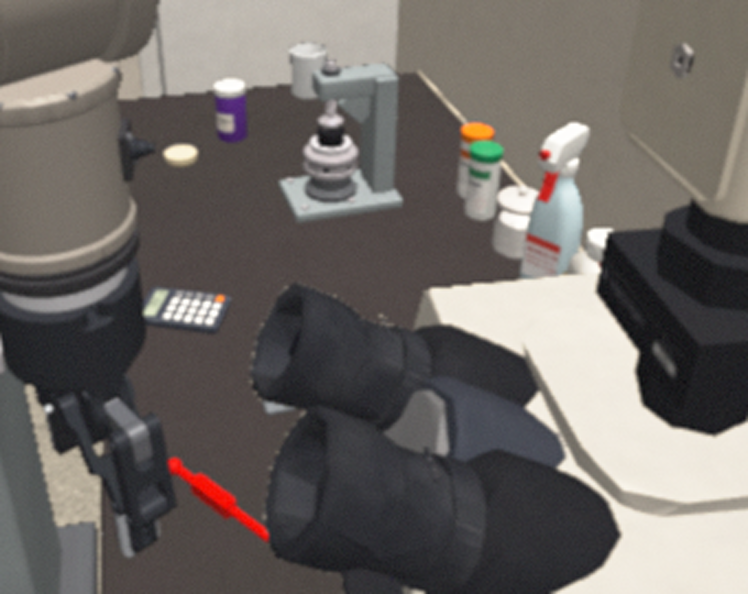

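View pics/a_wrist.png

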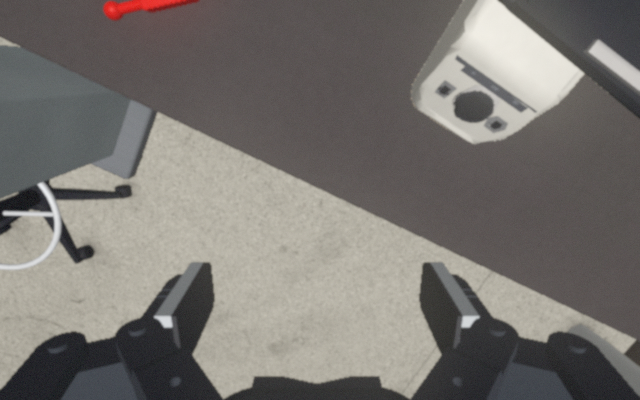

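```bash
cat > h.py <<'E'
from bench import r
import cv2,numpy as np
from scipy.spatial.transform import Rotation as R
def pix2w(f,u,v,z):
    K=f["camera_matrix"];T=f["cam_to_world"]
    d=T[:3,:3]@np.linalg.solve(K,[u,v,1.]); o=T[:3,3]
    return o+d*(z-o[2])/d[2]
def w2pix(f,p):
    K=f["camera_matrix"];T=f["cam_to_world"]
    c=T[:3,:3].T@(np.asarray(p)-T[:3,3]); q=K@c; return q[:2]/q[2]
def st():
    o=r.get_obs(); M=R.from_rotvec(o["orientation"]).as_matrix()
    print("t",round(o["clock"],3),"tcp",o["tcp_pos"].round(4),"yawz",np.degrees(np.arctan2(M[1,2],M[0,2])).round(2),"F",o["contact_force"].round(2),"M",o["moment"].round(3),"w",round(o["grip_width"],4),"ydown",M[:,1].round(3))
    return o,M
def snap(n,name):
    f=r.grab_frame(n); cv2.imwrite(f"pics/{name}.png",f["image"][:,:,::-1]); return f
E
python3 - <<'E'
from h import *
f=r.grab_frame("top")
C=lambda x,y:(x/2.4+160,y/2.4+110)
for n,c,z in [("bar grip",(587,250),.05),("bartip",(582,176),.05),("ball",(590,296),.05),("rest c",(581,253),.008),("puck",(270,138),.12),("collar mid",(279,157),.086),
 ("plateA",(241,95),.016),("plateB",(322,93),.016),("plateC",(242,212),.016),("plateD",(324,210),.016),("jar",(64,232),.1),("dish",(127,320),.014),("counter",(541,117),.019),("pad",(455,350),.013),("redball",(651,379),.01),("redtip",(741,307),.01),("blue",(716,160),.09)]:
    print(n,pix2w(f,*C(*c),z).round(3))
cv2.imwrite("pics/b_top.png",f["image"][:,:,::-1])
E
```

```text
bar grip [ 0.495 -0.293  0.05 ]
bartip [ 0.592 -0.29   0.05 ]
ball [ 0.437 -0.296  0.05 ]
rest c [ 0.499 -0.294  0.008]
puck [0.613 0.104 0.12 ]
collar mid [0.599 0.096 0.086]
plateA [0.704 0.16  0.016]
plateB [0.709 0.051 0.016]
plateC [0.543 0.15  0.016]
plateD [0.548 0.043 0.016]
jar [0.495 0.351 0.1  ]
dish [0.4   0.289 0.014]
counter [ 0.681 -0.243  0.019]
pad [ 0.37  -0.13   0.013]
redball [ 0.339 -0.378  0.01 ]
redtip [ 0.432 -0.498  0.01 ]
blue [ 0.606 -0.45   0.09 ]
```

View pics/b_top.png

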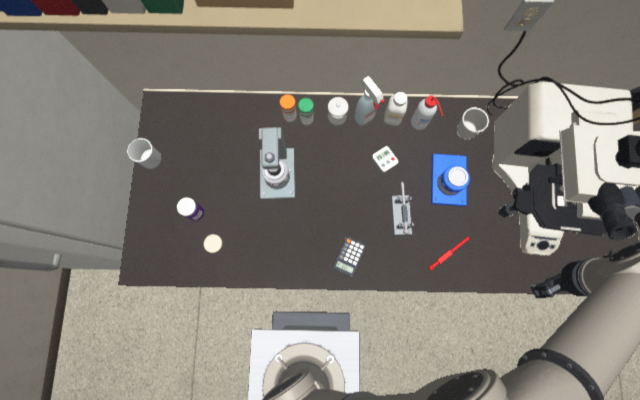

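Emit:
send_rows --pt "-3 0 0 0 1" --pt "-5 0 0.5 0 1" --pt "-5 0 2 0 1" --pt "-4 0 4 0 1" --pt "-2 0 5 0 1" --pt "0 0 5 8 1" --pt "-0.5 0 5 8 1" --pt "-1 0 5 8 1" --pt "-1.2 0 4 0.5 1" --pt "0 0 1.5 0 1" --pt "0 0 0 0 1"

```text
clock: 3.38
tcp_pos: [0.5117, -0.3072, 0.2451]
orientation: [-1.226, 1.184, -1.183]
contact_force: [-0.6, -0.2, -0.8]
grip_width: 0.0848
```

Run:
```python
from h import *
st(); f=snap("wrist","c_w"); 
for t in ["bar_grip","bar_tip","bar","rest"]: print(t,[(d["p"],[round(x) for x in d["rect"]]) for d in r.recognise("wrist",t)][:3])
```

```text
t 3.375 tcp [ 0.5117 -0.3072  0.2451] yawz 2.0 F [-0.59 -0.21 -0.77] M [-0.014  0.005 -0.034] w 0.0848 ydown [-0. -0. -1.]
bar_grip [(0.59, [296, 67, 310, 242])]
bar_tip [(0.81, [293, 68, 307, 244]), (0.72, [365, 227, 486, 310])]
bar [(0.79, [291, 69, 308, 239]), (0.72, [365, 231, 489, 307])]
rest [(0.96, [271, 100, 330, 227]), (0.64, [230, 1, 274, 18])]
```

View pics/c_w.png

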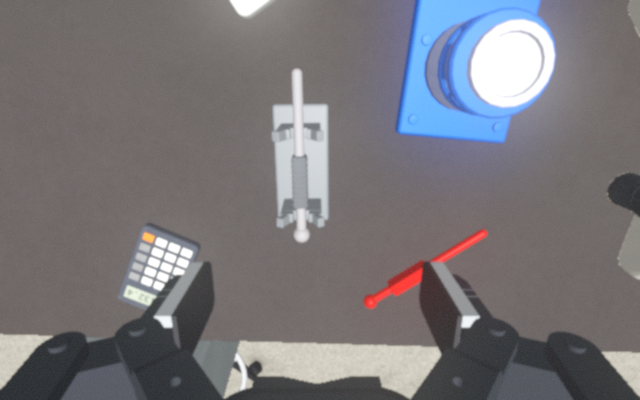

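Run:
```python
from h import *
f=r.grab_frame("wrist"); o=r.get_obs(); print(o["clock"])
# refine rod pixel centerline
for n,p in [("tip",(296.5,69)),("grip0",(299.5,155)),("grip1",(300.5,210)),("ball",(302.5,235))]: print(n,pix2w(f,*p,.05).round(4))
im=f["image"]; cv2.imwrite("pics/c_crop.png",cv2.resize(im[55:255,220:380,::-1],None,fx=3,fy=3,interpolation=cv2.INTER_CUBIC))
print("tcp px",w2pix(f,o["tcp_pos"]))
```

```text
3.675
tip [ 0.5955 -0.2879  0.05  ]
grip0 [ 0.521  -0.2918  0.05  ]
grip1 [ 0.4671 -0.2937  0.05  ]
ball [ 0.4408 -0.2961  0.05  ]
tcp px [317.04994081 282.45163252]
```

View pics/c_crop.png

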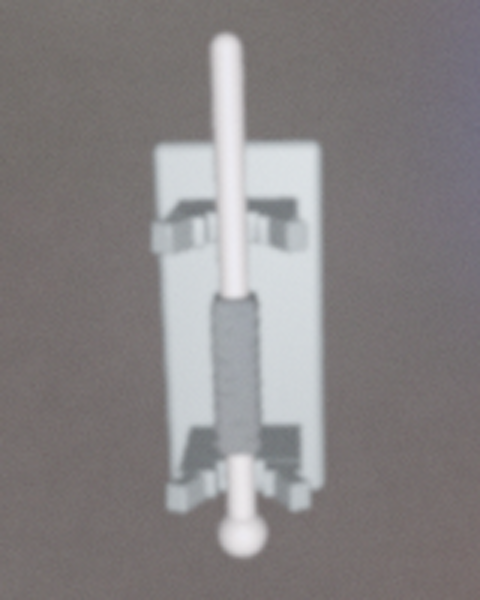

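Emit:
send_rows --pt "-1.48 2 -1.55 -1 1" --pt "0 5 0 0 1" --pt "0 4 0 0 1" --pt "0 1 0 0 1" --pt "0 0 0 0 1"

```text
clock: 4.3
tcp_pos: [0.4954, -0.2931, 0.1257]
orientation: [-1.233, 1.172, -1.171]
contact_force: [-0.1, -0.3, 1.1]
grip_width: 0.0854
```

Run:
```python
from h import *
o,M=st(); f=snap("wrist","d_w"); print("grasp px",w2pix(f,o["tcp_pos"]),w2pix(f,[*o["tcp_pos"][:2],.05]))
```

```text
t 4.3 tcp [ 0.4954 -0.2931  0.1257] yawz 2.93 F [-0.14 -0.29  1.11] M [-0.028  0.014  0.042] w 0.0854 ydown [-0. -0. -1.]
grasp px [317.487579   282.99631931] [317.13487301 214.95553914]
```

View pics/d_w.png

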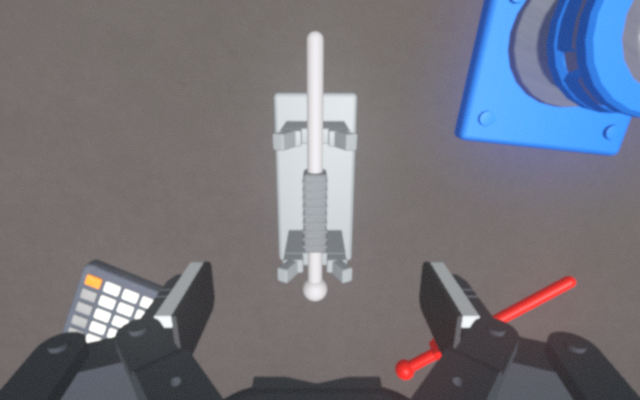

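Run:
```python
from h import *
f=r.grab_frame("wrist")
for n,p in [("tip",(315.3,31)),("grip0",(315,170.5)),("grip1",(315,252)),("ballend",(315,301))]: print(n,pix2w(f,*p,.05).round(4))
print(pix2w(f,315,170.5,.056),pix2w(f,315,252,.056))
```

```text
tip [ 0.5992 -0.2871  0.05  ]
grip0 [ 0.5239 -0.2907  0.05  ]
grip1 [ 0.4706 -0.2934  0.05  ]
ballend [ 0.4344 -0.2952  0.05  ]
[ 0.52547212 -0.29063776  0.056     ] [ 0.4737424  -0.29322336  0.056     ]
```

Emit:
send_rows --pt "-0.1 4 0.25 0 1" --pt "0 3 0 0 1" --pt "0 1.05 0 0 1" --pt "0 0 0 0 1" --pt "0 0 0 0 0" --pt "0 0 0 0 0" --pt "0 0 0 0 0" --pt "0 0 0 0 0" --pt "0 0 0 0 0" --pt "0 0 0 0 0" --force 80

```text
clock: 5.65
tcp_pos: [0.4981, -0.2916, 0.0452]
orientation: [-1.233, 1.171, -1.171]
contact_force: [-1.0, -0.1, 6.6]
grip_width: 0.0126
```

Run:
```python
from h import *
o,M=st(); f=snap("wrist","e_w")
```

```text
t 5.65 tcp [ 0.4981 -0.2916  0.0452] yawz 2.96 F [-1.01 -0.12  6.65] M [ 0.195  0.206 -0.008] w 0.0126 ydown [ 0. -0. -1.]
```

View pics/e_w.png

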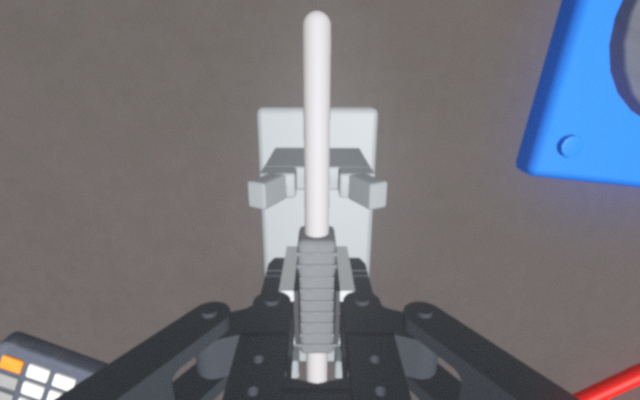

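Emit:
send_rows --pt "0 -1 0 0 0" --pt "0 -3 0 0 0" --pt "0 -5 0 0 0" --pt "0 -5 0 0 0" --pt "-2.2 -3 0 0 0" --pt "-5 -2 0.2 0 0" --pt "-6 -2 0 0 0" --pt "-6 0 0 0 0" --pt "-6 0 0 0 0" --pt "-6 0 0 0 0" --pt "-5 0 0 0 0" --pt "-3 0 0 0 0"

```text
clock: 7.2
tcp_pos: [0.4789, 0.1021, 0.2549]
orientation: [-1.234, 1.169, -1.168]
contact_force: [0.9, -0.7, -1.4]
grip_width: 0.0124
```

Run:
```python
from h import *
o,M=st(); f=snap("wrist","f_w"); o,M=st()
f=snap("wrist","f_w2"); o,M=st()
for t in ["press","collar","bridge","bar_tip"]: print(t,[(d["p"],[round(x) for x in d["rect"]]) for d in r.recognise("wrist",t)][:3])
```

```text
t 7.2 tcp [0.4789 0.1021 0.2549] yawz 3.15 F [ 0.94 -0.75 -1.37] M [-0.025 -0.008  0.043] w 0.0124 ydown [ 0.  0. -1.]
t 7.25 tcp [0.4786 0.1059 0.255 ] yawz 3.35 F [-0.03  2.92 -1.46] M [ 0.292 -0.022 -0.026] w 0.0127 ydown [ 0.     0.003 -1.   ]
t 7.3 tcp [0.4789 0.1034 0.2549] yawz 3.32 F [-0.05  0.13 -1.24] M [-0.009  0.005  0.017] w 0.0127 ydown [ 0.     0.002 -1.   ]
press [(0.74, [294, 12, 336, 382]), (0.71, [268, 0, 390, 92])]
collar [(0.97, [277, 6, 384, 54])]
bridge [(0.98, [295, 0, 386, 12]), (0.15, [122, 191, 176, 238])]
bar_tip [(0.77, [297, 12, 338, 385])]
```

View pics/f_w2.png

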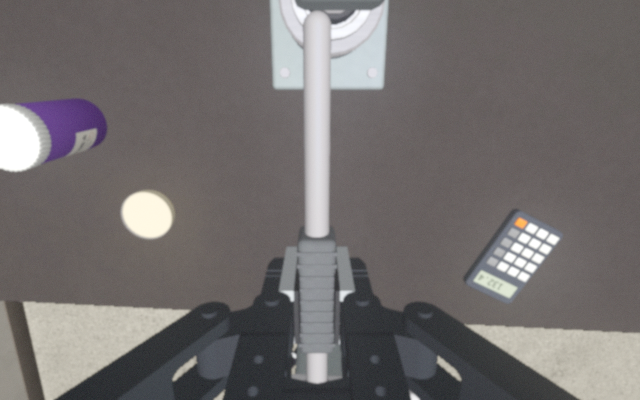

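Emit:
send_rows --pt "4 -2 4 0 0" --pt "4 -1 4 0 0" --pt "0 0 0 0 0" --pt "0 0 0 0 0"

```text
clock: 8.0
tcp_pos: [0.5631, 0.0227, 0.2841]
orientation: [-1.233, 1.174, -1.172]
contact_force: [-0.0, 0.5, -2.0]
grip_width: 0.0127
```

Run:
```python
from h import *
f=snap("wrist","g_w"); o,M=st()
np.savez("g.npz",K=f["camera_matrix"],T=f["cam_to_world"])
for t in ["press","collar","bridge","puck"]: print(t,[(d["p"],[round(x) for x in d["rect"]]) for d in r.recognise("wrist",t)][:3])
```

```text
t 8.05 tcp [0.5628 0.0236 0.2841] yawz 2.95 F [-0.32  0.64 -1.54] M [ 0.061 -0.04   0.046] w 0.0128 ydown [-0.001  0.    -1.   ]
press [(0.77, [203, 0, 298, 167]), (0.55, [74, 244, 123, 286]), (0.42, [538, 159, 640, 267])]
collar [(0.91, [229, 60, 278, 147])]
bridge [(0.85, [109, 0, 271, 160])]
puck [(0.61, [227, 81, 250, 132])]
```

View pics/g_w.png

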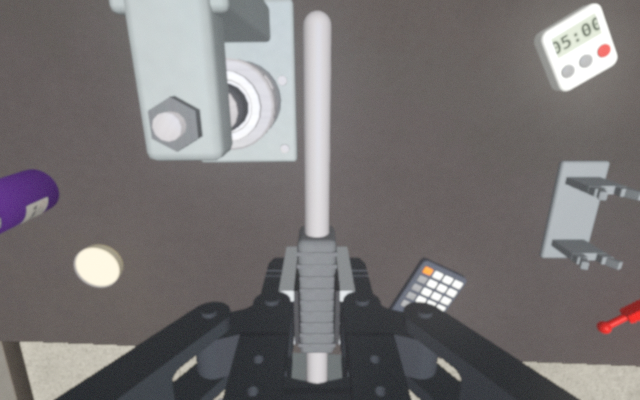

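Run:
```python
import cv2
im=cv2.imread("pics/g_w.png"); cv2.imwrite("pics/g_c.png",cv2.resize(im[0:180,110:310],None,fx=3.3,fy=3.3,interpolation=cv2.INTER_CUBIC))
im=cv2.imread("pics/f_w2.png"); cv2.imwrite("pics/f_c.png",cv2.resize(im[0:100,250:410],None,fx=5,fy=5,interpolation=cv2.INTER_CUBIC))
```

```text
(no output)
```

View pics/g_c.png

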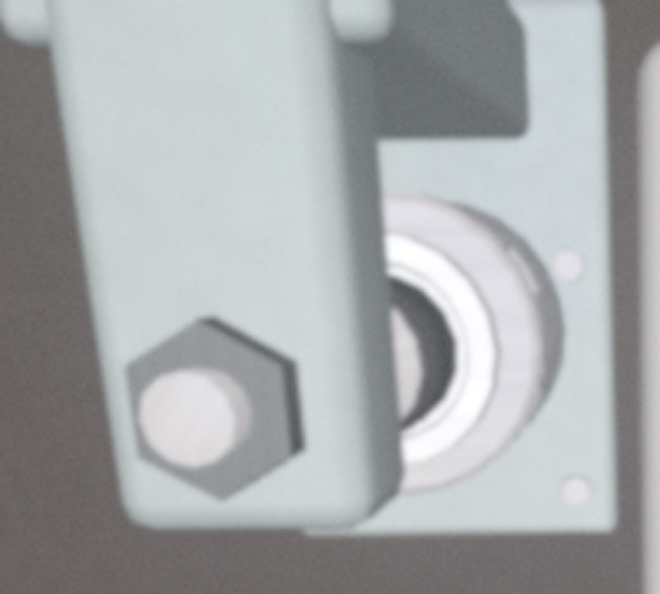

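View pics/f_c.png

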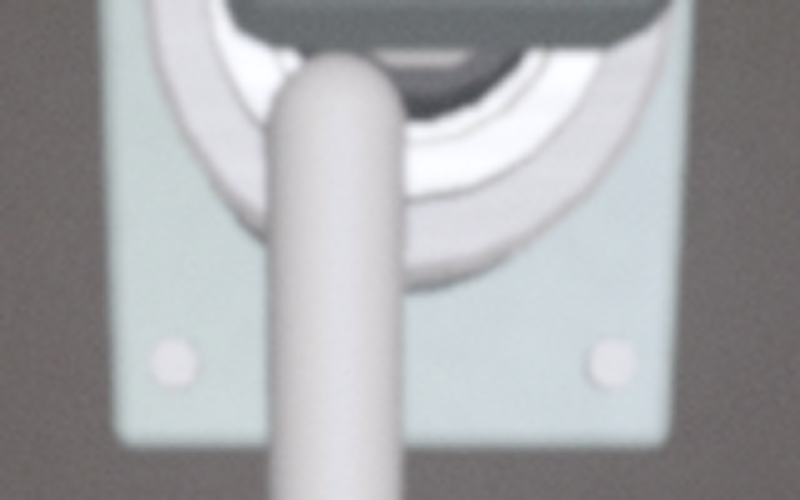

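```bash
cat > fit.py <<'E'
from h import *
from scipy.optimize import least_squares
d=np.load("g.npz");K=d["K"];Tg=d["T"]
def tool(p,yaw):
    c,s=np.cos(np.radians(yaw)),np.sin(np.radians(yaw)); T=np.eye(4); T[:3,:3]=np.array([[s,0,c],[-c,0,s],[0,-1,0]]); T[:3,3]=p; return T
E_=np.linalg.inv(tool([.5629,.0233,.2841],2.95))@Tg
print(E_.round(4))
Tf=tool([.4789,.1034,.255],3.32)@E_
G={"camera_matrix":K,"cam_to_world":Tg};F={"camera_matrix":K,"cam_to_world":Tf}
C=lambda u,v:np.array([u/5+250,v/5]); D=lambda u,v:np.array([u/3.3+110,v/3.3])
def P(q,x,y,z):
    c,s=np.cos(q[2]),np.sin(q[2]); return [q[0]+c*x-s*y,q[1]+s*x+c*y,z]
def res(q):
    a=q[3]; e=[]
    e+=list(w2pix(F,P(q,-a,.055,.016))-C(115,445)); e+=list(w2pix(F,P(q,-a,-.055,.016))-C(668,444))
    e+=list(w2pix(G,P(q,-a,-.055,.016))-D(615,530))
    # right plate edge at image row ~2 in G
    A=w2pix(G,P(q,.05,-.055,.016));B=w2pix(G,P(q,.11-.0,-.055,.016))
    v=D(603,10)[1]; t=(v-A[1])/(B[1]-A[1]); e.append(A[0]+t*(B[0]-A[0])-D(603,10)[0])
    # circle fronts (tangent row)
    th=np.radians(np.arange(0,360,2))
    def circ(f,R,z): return np.array([w2pix(f,P(q,R*np.cos(t),R*np.sin(t),z)) for t in th])
    c=circ(F,.040,.086-.0); e.append(c[:,1].max()-C(0,272)[1])
    c=circ(F,.030,.100); e.append(c[:,1].max()-C(0,198)[1]); 
    c=circ(G,.030,.100); e.append(c[:,0].max()-D(497,0)[0]); e.append((c[:,1].max()-D(0,468)[1]))
    return np.array(e)
s=least_squares(res,[.6,.098,.05,.055],loss="soft_l1"); print(s.x, np.degrees(s.x[2]));print(res(s.x).round(1))
E
python3 fit.py
```

```text
[[ 1.000e+00 -1.600e-03 -7.000e-04  3.000e-04]
 [ 2.000e-04 -3.140e-01  9.494e-01 -1.287e-01]
 [-1.800e-03 -9.494e-01 -3.140e-01  8.150e-02]
 [ 0.000e+00  0.000e+00  0.000e+00  1.000e+00]]
[0.61504597 0.10223275 0.07140075 0.06773515] 4.090961697489938
[-2.7  0.8 -1.3 -0.8  2.4 -0.   0.   0.6 -0.3  1.1 -0.3]
```

```bash
sed -i 's/\[.5629,.0233,.2841\],2.95/[.5631,.0227,.2841],2.9/; s/\[.4789,.1034,.255\],3.32/[.4786,.1059,.255],3.35/' fit.py; python3 fit.py
```

```text
[[ 1.000e+00 -8.000e-04 -5.000e-04 -3.000e-04]
 [ 2.000e-04 -3.140e-01  9.494e-01 -1.287e-01]
 [-9.000e-04 -9.494e-01 -3.140e-01  8.130e-02]
 [ 0.000e+00  0.000e+00  0.000e+00  1.000e+00]]
[0.61475222 0.10322858 0.06139023 0.06760021] 3.5174010583000634
[-1.1 -0.1  0.3 -0.3  0.9  0.5 -0.   0.5 -0.4 -0.  -0.1]
```

Run:
```python
from h import *
f=r.grab_frame("side"); im=f["image"][:,:,::-1]
print(w2pix(f,[.5628,.0236,.284]), w2pix(f,f["cam_to_world"][:3,3]+0) if 0 else "", w2pix(f,[.644,.026,.413]))
u,v=map(int,w2pix(f,[.5628,.0236,.33]))
cv2.imwrite("pics/h_s.png",cv2.resize(im[max(v-90,0):v+90,u-110:u+110],None,fx=3.3,fy=3.3,interpolation=cv2.INTER_CUBIC)); print(u-110,max(v-90,0))
```

```text
[328.628549   149.14420519]  [357.39631349 100.80661052]
218 43
```

View pics/h_s.png

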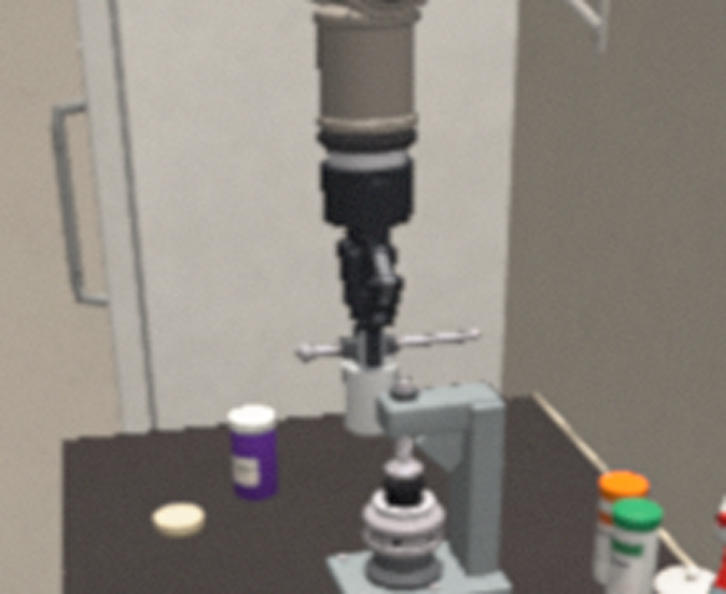

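Emit:
send_rows --pt "3 0 -1.2 0 0" --pt "3.7 0 -1.3 -8 0" --pt "0 0 0 -10.5 0" --pt "0 0 0 -10.5 0" --pt "0 0 0 -10.5 0" --pt "0 0 0 -10.5 0" --pt "0 0 0 -10.5 0" --pt "3 0 0 0 0" --pt "0 0 0 0 0" --pt "0 0 0 0 0" --pt "0 0 0 0 0"

```text
clock: 9.68
tcp_pos: [0.5685, -0.0575, 0.2846]
orientation: [-1.54, 0.363, -0.362]
contact_force: [1.1, -0.9, -1.3]
grip_width: 0.0128
```

Run:
```python
from h import *
o,M=st();f=snap("wrist","i_w"); np.savez("i.npz",K=f["camera_matrix"],T=f["cam_to_world"])
q=[.61475,.10323,.06139]
def P(x,y,z):
    c,s=np.cos(q[2]),np.sin(q[2]); return [q[0]+c*x-s*y,q[1]+s*x+c*y,z]
im=f["image"][:,:,::-1].copy()
for R_,z,col in [(.04,.086,(0,255,0)),(.04,.054,(0,0,255)),(.03,.1,(255,0,0))]:
    for t in np.radians(np.arange(0,360,1)):
        u=w2pix(f,P(R_*np.cos(t),R_*np.sin(t),z)); 
        if abs(u).max()<1000: cv2.circle(im,tuple(int(round(a)) for a in u),0,col,-1)
for k in (180,240,300):
    t=np.radians(k); u=w2pix(f,P(.04*np.cos(t),.04*np.sin(t),.07)); cv2.circle(im,tuple(int(round(a)) for a in u),2,(0,255,255),-1); print(k,u)
for x,y in [(-.0676,.055),(-.0676,-.055),(.0974,-.055)]:
    u=w2pix(f,P(x,y,.016)); cv2.circle(im,tuple(int(round(a)) for a in u),2,(255,0,255),-1)
cv2.imwrite("pics/i_o.png",im)
raw=f["image"][:,:,::-1]
cv2.imwrite("pics/i_c.png",np.vstack([cv2.resize(x[0:130,150:350],None,fx=2.2*1,fy=2.2,interpolation=cv2.INTER_CUBIC) for x in (raw,im)]))
```

```text
t 9.675 tcp [ 0.5685 -0.0575  0.2846] yawz 63.51 F [ 1.1  -0.86 -1.27] M [-0.027  0.012  0.023] w 0.0128 ydown [-0.  0. -1.]
180 [239.71634322  -3.17626703]
240 [281.10357594  22.6010032 ]
300 [321.04254496  -3.2047348 ]
```

View pics/i_o.png

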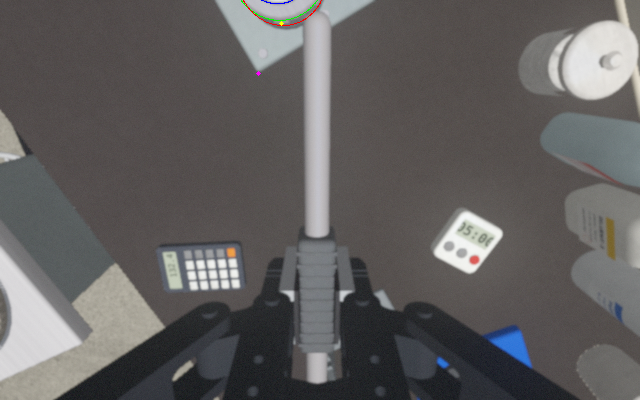

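View pics/i_c.png

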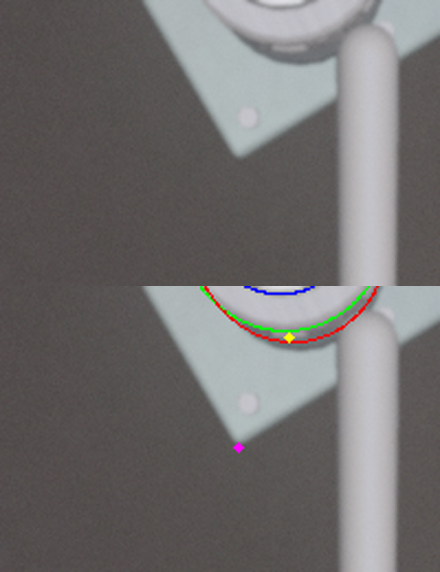

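Emit:
send_rows --pt "0 2.5 1.5 0 0" --pt "0 2.5 1 0 0" --pt "0 0 0 0 0" --pt "0 0 0 0 0" --pt "0 0 0 0 0"

```text
clock: 10.35
tcp_pos: [0.5808, -0.0363, 0.2359]
orientation: [-1.54, 0.362, -0.366]
contact_force: [-1.1, -0.7, -2.1]
grip_width: 0.0126
```

Run:
```python
from h import *
o,M=st();f=snap("wrist","j_w")
q=[.61475,.10323,.06139]
def P(x,y,z):
    c,s=np.cos(q[2]),np.sin(q[2]); return [q[0]+c*x-s*y,q[1]+s*x+c*y,z]
raw=f["image"][:,:,::-1]
S=5; u0,v0=200,0
c=cv2.resize(raw[v0:v0+110,u0:u0+150],None,fx=S,fy=S,interpolation=cv2.INTER_CUBIC)
def pt(p,col):
    u=w2pix(f,p); 
    if abs(u).max()<1000: cv2.circle(c,tuple(int(round((a-b)*S+S/2)) for a,b in zip(u,(u0,v0))),1,col,-1)
    return u
for R_,z,col in [(.04,.086,(0,255,0)),(.04,.054,(0,0,255)),(.03,.1,(255,0,0))]:
    for t in np.radians(np.arange(0,360,3)): pt(P(R_*np.cos(t),R_*np.sin(t),z),col)
for k in (180,240,300):
    t=np.radians(k)
    for a in (-.00525,.00525):
      for b in (-.00525,.00525): pt(P(.04*np.cos(t)-a*np.sin(t),.04*np.sin(t)+a*np.cos(t),.07+b),(0,255,255))
print(pt(P(-.0676,-.055,.016),(255,0,255)))
cv2.imwrite("pics/j_c.png",c)
```

```text
t 10.35 tcp [ 0.5808 -0.0363  0.2359] yawz 63.41 F [-1.06 -0.73 -2.14] M [ 0.015  0.011 -0.021] w 0.0126 ydown [ 0.002 -0.    -1.   ]
[248.56523571 100.59985311]
```

View pics/j_c.png

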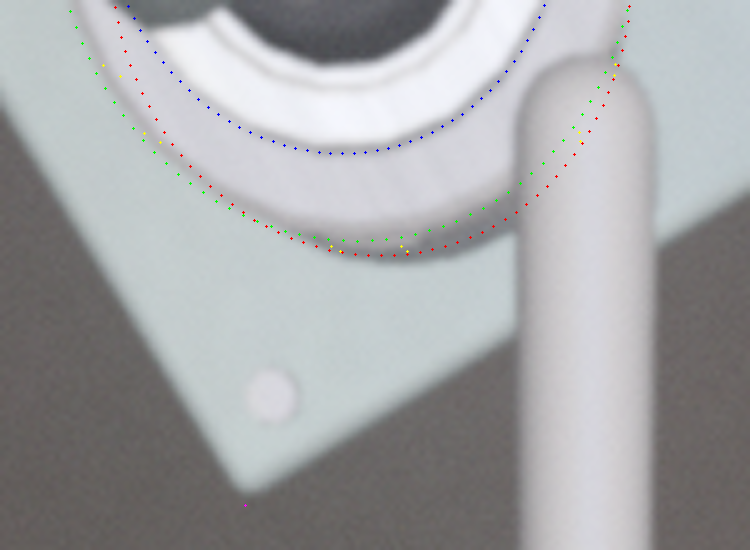

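Emit:
send_rows --pt "-1.6 0 -1.8 0 0" --pt "-1.58 3 0 0 0" --pt "0 5 0 0 0" --pt "0 5 0 0 0" --pt "0 3 0 0 0" --pt "0 0.7 0 0 0" --pt "0 0 0 0 0" --pt "0 0 0 0 0" --pt "0 0 0 0 0"

```text
clock: 11.52
tcp_pos: [0.5446, -0.0377, 0.0688]
orientation: [-1.54, 0.362, -0.365]
contact_force: [0.6, 0.2, -1.0]
grip_width: 0.0126
```

```bash
cat >> h.py <<'E'
Q=np.array([.6148,.1032]); YAW=3.5
def rel(o,M,Q=Q):
    d=o["tcp_pos"][:2]-Q; z=M[:2,2]/np.linalg.norm(M[:2,2]); x=M[:2,0]/np.linalg.norm(M[:2,0])
    F=o["contact_force"];m=o["moment"]
    print("along %.1f lat(x) %.2f mm  rad %.1f handangle(bar yaw) %.2f  z %.2f | Fz_tool %.2f Fx_tool %.2f Fup %.2f Mup %.3f"%(d@z*1e3,d@x*1e3,np.hypot(*d)*1e3,np.degrees(np.arctan2(-d[1],-d[0])),o["tcp_pos"][2]*1e3,F[:2]@z,F[:2]@x,F[2],m[2]))
E
python3 - <<'E'
from h import *
o,M=st(); rel(o,M)
f=snap("wrist","k_w"); rel(*st())
E
```

```text
t 11.525 tcp [ 0.5446 -0.0377  0.0688] yawz 63.45 F [ 0.58  0.21 -1.03] M [ 0.012 -0.009  0.022] w 0.0126 ydown [ 0.002 -0.    -1.   ]
along -157.4 lat(x) 0.23 mm  rad 157.4 handangle(bar yaw) 63.53  z 68.85 | Fz_tool 0.45 Fx_tool 0.43 Fup -1.03 Mup 0.022
t 11.575 tcp [ 0.5445 -0.0377  0.0686] yawz 63.45 F [ 0.18 -0.06 -1.47] M [-0.017  0.005  0.003] w 0.0125 ydown [ 0.002 -0.    -1.   ]
along -157.5 lat(x) 0.07 mm  rad 157.5 handangle(bar yaw) 63.47  z 68.64 | Fz_tool 0.03 Fx_tool 0.19 Fup -1.47 Mup 0.003
```

View pics/k_w.png

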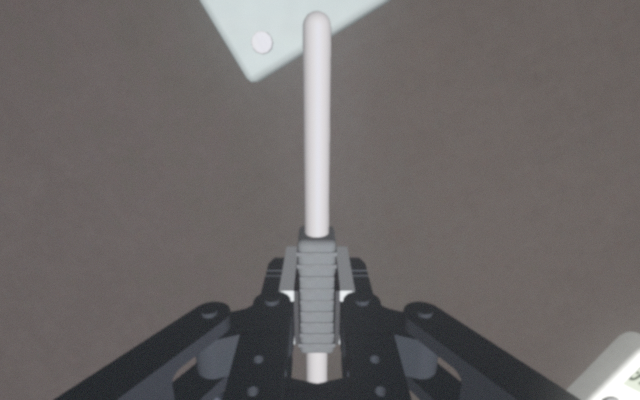

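Emit:
send_rows --pt "0 0.34 0.5 0 0" --pt "0 0 1 0 0" --pt "0 0 0.5 0 0" --pt "0 0 0.3 0 0" --pt "0 0 0 0 0" --pt "0 0 0 0 0"

```text
clock: 12.32
tcp_pos: [0.5539, -0.0173, 0.0641]
orientation: [-1.54, 0.364, -0.363]
contact_force: [-0.7, 0.7, -1.3]
grip_width: 0.0124
```

Run:
```python
from h import *
rel(*st())
```

```text
t 12.325 tcp [ 0.5539 -0.0173  0.0641] yawz 63.44 F [-0.71  0.7  -1.3 ] M [-0.01   0.044 -0.012] w 0.0124 ydown [-0. -0. -1.]
along -135.0 lat(x) -0.58 mm  rad 135.0 handangle(bar yaw) 63.20  z 64.13 | Fz_tool 0.31 Fx_tool -0.95 Fup -1.30 Mup -0.012
```

Emit:
send_rows --pt "0 0 0.4 0 0" --pt "0 0 0.5 0 0" --pt "0 0 0 0 0" --pt "0 0 0 0 0"

```text
clock: 12.82
tcp_pos: [0.5582, -0.0088, 0.0642]
orientation: [-1.54, 0.363, -0.363]
contact_force: [-0.1, 0.4, -0.3]
grip_width: 0.0131
```

Run:
```python
from h import *
rel(*st())
```

```text
t 12.825 tcp [ 0.5582 -0.0088  0.0642] yawz 63.47 F [-0.08  0.42 -0.32] M [ 0.216 -0.069 -0.003] w 0.0131 ydown [ 0.  0. -1.]
along -125.5 lat(x) -0.65 mm  rad 125.5 handangle(bar yaw) 63.17  z 64.23 | Fz_tool 0.34 Fx_tool -0.26 Fup -0.32 Mup -0.003
```

Emit:
send_rows --pt "0 -0.08 0 0 0" --pt "0 0 0.4 0 0" --pt "0 0 0.4 0 0" --pt "0 0 0 0 0" --pt "0 0 0 0 0"

```text
clock: 13.45
tcp_pos: [0.5616, -0.0019, 0.0649]
orientation: [-1.54, 0.363, -0.363]
contact_force: [0.1, -0.2, -1.8]
grip_width: 0.0124
```

Run:
```python
from h import *
rel(*st())
```

```text
t 13.45 tcp [ 0.5616 -0.0019  0.0649] yawz 63.46 F [ 0.08 -0.25 -1.83] M [-0.042  0.036 -0.041] w 0.0124 ydown [-0. -0. -1.]
along -117.8 lat(x) -0.67 mm  rad 117.8 handangle(bar yaw) 63.14  z 64.91 | Fz_tool -0.19 Fx_tool 0.18 Fup -1.83 Mup -0.041
```

Emit:
send_rows --pt "0 0 0.3 0 0" --pt "0 0 0 0 0" --pt "0 0 0 0 0" --pt "0 0 0 0 0"

```text
clock: 13.95
tcp_pos: [0.5629, 0.0008, 0.065]
orientation: [-1.54, 0.363, -0.363]
contact_force: [0.2, -0.6, -0.6]
grip_width: 0.0131
```

```bash
cat >> h.py <<'E'
import json,os
def meas(n=8,tag=""):
    L=[]
    for i in range(n):
        o=r.get_obs(); M=R.from_rotvec(o["orientation"]).as_matrix(); z=M[:2,2];x=M[:2,0]
        d=o["tcp_pos"][:2]-Q;F=o["contact_force"]
        L.append([np.degrees(np.arctan2(-d[1],-d[0])),np.degrees(np.arctan2(z[1],z[0])),np.hypot(*d)*1e3,o["tcp_pos"][2]*1e3,F[:2]@x,F[:2]@z,F[2],o["moment"][2],np.hypot(*d)*(F[:2]@x)+o["moment"][2]])
        if i<n-1: r.grab_frame("wrist")
    L=np.array(L);m=L.mean(0);s=L.std(0)/np.sqrt(n)
    print(tag,"t %.2f"%o["clock"],"hand %.2f yaw %.2f rad %.2f z %.2f Fx %.2f Fz %.2f Fup %.2f Mup %.3f T %.3f (se %.3f)"%(*m,s[-1]), "Mxy",o["moment"][:2].round(2))
    return m
E
python3 - <<'E'
from h import *
meas(8,"base")
E
```

```text
base t 14.30 hand 63.15 yaw 63.45 rad 114.81 z 64.96 Fx -0.16 Fz 0.11 Fup -1.17 Mup -0.001 T -0.019 (se 0.015) Mxy [0.01 0.01]
```

Emit:
send_rows --pt "-0.4 0 0.01 2 0" --pt "-0.8 0 0.03 4 0" --pt "-1.0 0 0.04 5 0" --pt "-1.0 0 0.04 5 0" --pt "-1.0 0 0.04 5 0" --pt "-1.0 0 0.04 5 0" --pt "-0.8 0 0.03 4 0" --pt "0 0 0 0 0" --pt "0 0 0 0 0"

```text
clock: 15.42
tcp_pos: [0.52, 0.0376, 0.0653]
orientation: [-1.429, 0.771, -0.776]
contact_force: [4.4, -6.5, -2.5]
grip_width: 0.0127
```

Run:
```python
from h import *
meas(6,"30")
```

```text
30 t 15.68 hand 34.70 yaw 33.14 rad 115.32 z 65.35 Fx 8.24 Fz 0.29 Fup -2.98 Mup -0.525 T 0.426 (se 0.031) Mxy [-1.42 -0.81]
```

Emit:
send_rows --pt "-0.8 0 0.04 3 0" --pt "-1.0 0 0.04 4.5 0" --pt "-1.0 0 0.04 5 0" --pt "-0.4 0 0.02 2 0" --pt "0 0 0 0 0" --pt "0 0 0 0 0"

```text
clock: 16.42
tcp_pos: [0.5059, 0.0647, 0.0653]
orientation: [-1.346, 0.965, -0.971]
contact_force: [6.0, -10.3, -2.9]
grip_width: 0.0125
```

Run:
```python
from h import *
meas(6,"45")
```

```text
45 t 16.68 hand 19.46 yaw 18.49 rad 115.49 z 65.26 Fx 11.40 Fz 1.86 Fup -2.51 Mup -0.857 T 0.460 (se 0.019) Mxy [-2.22 -0.96]
```

Emit:
send_rows --pt "-0.8 0 0.04 2.0 0" --pt "-1.0 0 0.04 4 0" --pt "-1.0 0 0.04 5 0" --pt "-0.5 0 0.02 2 0" --pt "0 0 0 0 0" --pt "0 0 0 0 0"

```text
clock: 17.42
tcp_pos: [0.4996, 0.0952, 0.0653]
orientation: [-1.253, 1.136, -1.145]
contact_force: [7.5, -15.4, -2.7]
grip_width: 0.0125
```

Run:
```python
from h import *
meas(6,"60")
f=snap("wrist","l_w")
```

```text
60 t 17.68 hand 3.98 yaw 5.32 rad 115.51 z 65.32 Fx 15.78 Fz 6.05 Fup -2.77 Mup -1.234 T 0.589 (se 0.021) Mxy [-3.07 -1.34]
```

View pics/l_w.png

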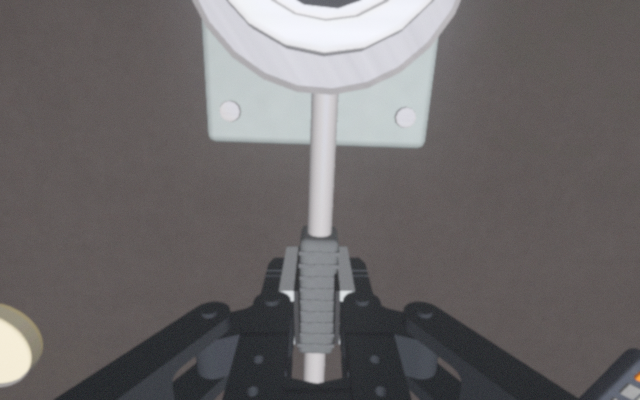

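Emit:
send_rows --pt "0 0 0 2 0" --pt "0 0 0 1.5 0" --pt "0 0 0 0 0" --pt "0 0 0 0 0"

```text
clock: 18.23
tcp_pos: [0.4985, 0.098, 0.0653]
orientation: [-1.226, 1.18, -1.185]
contact_force: [3.8, -8.9, -0.9]
grip_width: 0.0126
```

Run:
```python
from h import *
meas(6,"60b")
f=snap("wrist","m_w"); 
f=snap("side","m_s"); im=f["image"][:,:,::-1]
u,v=map(int,w2pix(f,[*Q,.12])); cv2.imwrite("pics/m_sc.png",cv2.resize(im[v-40:v+40,u-50:u+50],None,fx=7,fy=7,interpolation=cv2.INTER_CUBIC))
```

```text
60b t 18.48 hand 2.56 yaw 2.08 rad 116.37 z 65.29 Fx 8.51 Fz 3.88 Fup -1.12 Mup -0.696 T 0.295 (se 0.028) Mxy [-1.69 -0.83]
```

View pics/m_sc.png

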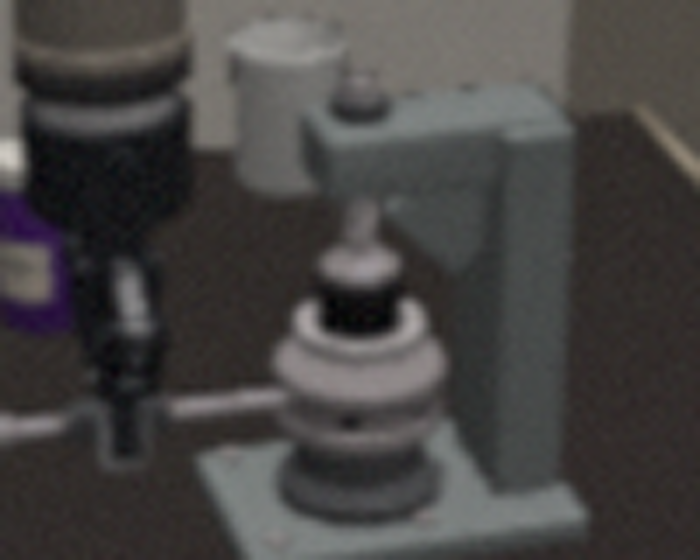

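View pics/m_w.png

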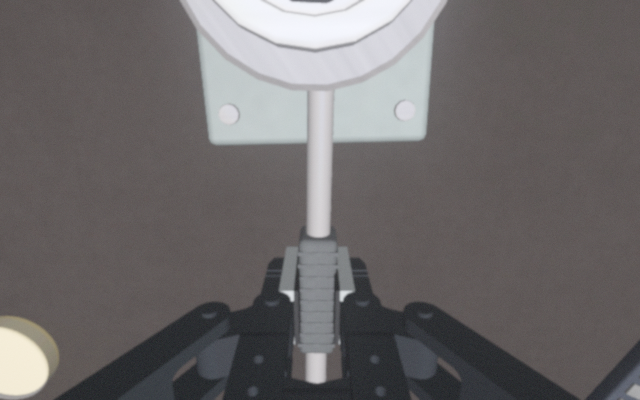

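Emit:
send_rows --pt "0.25 0 0 0 0" --pt "0 0 0 0 0" --pt "0 0 -0.5 0 0" --pt "0 0 -2 0 0" --pt "0 0 -2.2 0 0" --pt "0 0 0 0 0" --pt "0 0 0 0 0"

```text
clock: 19.45
tcp_pos: [0.4513, 0.0973, 0.0653]
orientation: [-1.228, 1.177, -1.177]
contact_force: [0.5, 0.1, -1.1]
grip_width: 0.0127
```

Run:
```python
from h import *
meas(3,"out"); rel(*st())
f=snap("wrist","n_w")
```

```text
out t 19.55 hand 2.11 yaw 2.48 rad 163.48 z 65.22 Fx -0.08 Fz 0.30 Fup -1.54 Mup -0.026 T -0.039 (se 0.043) Mxy [0.01 0.  ]
t 19.55 tcp [0.4515 0.097  0.0652] yawz 2.46 F [-0.01  0.59 -2.06] M [ 0.013  0.003 -0.03 ] w 0.013 ydown [ 0.001  0.001 -1.   ]
along -163.4 lat(x) -0.86 mm  rad 163.4 handangle(bar yaw) 2.16  z 65.16 | Fz_tool 0.01 Fx_tool -0.59 Fup -2.06 Mup -0.030
```

View pics/n_w.png

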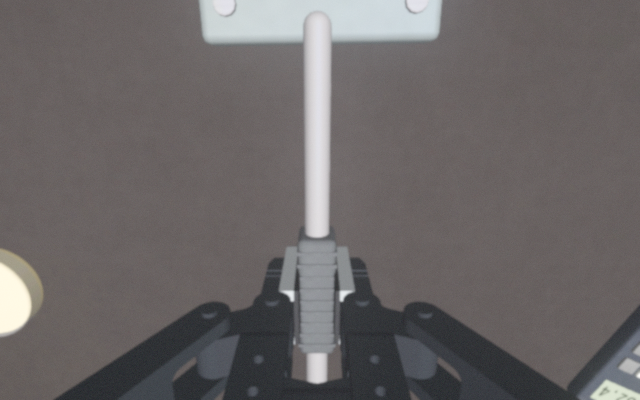

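Emit:
send_rows --pt "3.0 0 0.27 -10.5 0" --pt "3.0 0 0.27 -10.5 0" --pt "3.0 0 0.27 -10.5 0" --pt "3.0 0 0.27 -10.5 0" --pt "3.0 0 0.27 -10.5 0" --pt "3.0 0 0.27 -10.5 0" --pt "0 0 0.5 0 0" --pt "0 0 0 0 0" --pt "0 0 0 0 0" --pt "0 0 0 0 0"

```text
clock: 20.85
tcp_pos: [0.5478, -0.0413, 0.065]
orientation: [-1.545, 0.336, -0.335]
contact_force: [0.2, -0.8, -1.7]
grip_width: 0.0127
```

Run:
```python
from h import *
o,M=st();rel(o,M)
```

```text
t 20.85 tcp [ 0.5478 -0.0413  0.065 ] yawz 65.49 F [ 0.21 -0.83 -1.67] M [-0.078  0.044 -0.008] w 0.0127 ydown [-0. -0. -1.]
along -159.3 lat(x) -0.98 mm  rad 159.3 handangle(bar yaw) 65.13  z 65.00 | Fz_tool -0.67 Fx_tool 0.54 Fup -1.67 Mup -0.008
```

Emit:
send_rows --pt "0.05 0 0.6 0 0" --pt "0 0 1.0 0 0" --pt "0 0 0.5 0 0" --pt "0 0 0.4 0 0" --pt "0 0 0 0 0" --pt "0 0 0 0 0"

```text
clock: 21.6
tcp_pos: [0.559, -0.0196, 0.0649]
orientation: [-1.545, 0.336, -0.336]
contact_force: [-0.3, 0.4, -1.6]
grip_width: 0.0125
```

Run:
```python
from h import *
o,M=st();rel(o,M)
```

```text
t 21.6 tcp [ 0.559  -0.0196  0.0649] yawz 65.44 F [-0.3   0.39 -1.62] M [0.018 0.027 0.003] w 0.0125 ydown [-0. -0. -1.]
along -134.8 lat(x) 0.31 mm  rad 134.8 handangle(bar yaw) 65.57  z 64.87 | Fz_tool 0.23 Fx_tool -0.43 Fup -1.62 Mup 0.003
```

Emit:
send_rows --pt "0 0 0.5 0 0" --pt "0 0 0.5 0 0" --pt "0 0 0 0 0" --pt "0 0 0 0 0"

```text
clock: 22.1
tcp_pos: [0.5633, -0.0101, 0.0649]
orientation: [-1.545, 0.336, -0.336]
contact_force: [0.4, 0.5, -1.6]
grip_width: 0.0124
```

Run:
```python
from h import *
meas(3);o,M=st();rel(o,M)
```

```text
t 22.20 hand 65.56 yaw 65.46 rad 124.62 z 64.92 Fx -0.57 Fz 0.20 Fup -1.39 Mup 0.019 T -0.052 (se 0.037) Mxy [-0.01  0.05]
t 22.2 tcp [ 0.5632 -0.0104  0.0649] yawz 65.44 F [-0.69  0.38 -1.13] M [-0.012  0.051 -0.012] w 0.0128 ydown [-0. -0. -1.]
along -124.7 lat(x) 0.29 mm  rad 124.7 handangle(bar yaw) 65.58  z 64.93 | Fz_tool 0.06 Fx_tool -0.79 Fup -1.13 Mup -0.012
```

Emit:
send_rows --pt "0 0 0.5 0 0" --pt "0 0 0.45 0 0" --pt "0 0 0 0 0" --pt "0 0 0 0 0"

```text
clock: 22.7
tcp_pos: [0.5672, -0.0015, 0.0649]
orientation: [-1.545, 0.336, -0.336]
contact_force: [0.9, 0.4, -1.2]
grip_width: 0.0127
```

Run:
```python
from h import *
meas(4);o,M=st();rel(o,M)
```

```text
t 22.85 hand 65.58 yaw 65.46 rad 115.09 z 64.94 Fx -0.04 Fz -0.19 Fup -1.47 Mup 0.008 T 0.003 (se 0.028) Mxy [-0.01 -0.01]
t 22.85 tcp [ 0.5672 -0.0017  0.0649] yawz 65.45 F [-0.9  -0.52 -1.63] M [-0.005 -0.01   0.013] w 0.013 ydown [-0. -0. -1.]
along -115.2 lat(x) 0.29 mm  rad 115.2 handangle(bar yaw) 65.59  z 64.95 | Fz_tool -0.85 Fx_tool -0.61 Fup -1.63 Mup 0.013
```

Emit:
send_rows --pt "-0.5 0 0.02 4 0" --pt "-0.6 0 0.03 4 0" --pt "-0.5 0 0.02 2.5 0" --pt "0 0 0 0 0" --pt "0 0 0 0 0"

```text
clock: 23.48
tcp_pos: [0.5536, 0.006, 0.0649]
orientation: [-1.518, 0.479, -0.479]
contact_force: [0.4, -3.6, -2.0]
grip_width: 0.0129
```

Run:
```python
from h import *
meas(6);
```

```text
t 23.73 hand 57.80 yaw 54.96 rad 114.85 z 64.92 Fx 2.66 Fz -3.05 Fup -1.40 Mup 0.193 T 0.499 (se 0.030) Mxy [-0.86 -0.08]
```

Emit:
send_rows --pt "-0.5 0 0.02 2.5 0" --pt "-0.5 0 0.02 2.2 0" --pt "0 0 0 0 0" --pt "0 0 0 0 0"

```text
clock: 24.22
tcp_pos: [0.5456, 0.0115, 0.0649]
orientation: [-1.503, 0.544, -0.544]
contact_force: [-0.4, -6.7, -0.6]
grip_width: 0.0125
```

Run:
```python
from h import *
meas(7);
```

```text
t 24.52 hand 52.95 yaw 50.18 rad 114.83 z 64.90 Fx 4.07 Fz -4.67 Fup -0.75 Mup 0.073 T 0.541 (se 0.014) Mxy [-1.26 -0.03]
```

Emit:
send_rows --pt "-0.5 0 0.02 2.5 0" --pt "-0.5 0 0.02 2.5 0" --pt "0 0 0 0 0" --pt "0 0 0 0 0"

```text
clock: 25.02
tcp_pos: [0.5379, 0.0179, 0.0648]
orientation: [-1.485, 0.613, -0.612]
contact_force: [-1.3, -8.1, 0.3]
grip_width: 0.0125
```

Run:
```python
from h import *
meas(7);
```

```text
t 25.32 hand 47.97 yaw 45.15 rad 114.83 z 64.80 Fx 4.50 Fz -5.70 Fup 0.06 Mup 0.038 T 0.555 (se 0.028) Mxy [-1.45  0.1 ]
```

Emit:
send_rows --pt "-0.5 0 -0.1 2.5 0" --pt "-0.5 0 0 2.5 0" --pt "0 0 0 0 0" --pt "0 0 0 0 0"

```text
clock: 25.82
tcp_pos: [0.5308, 0.0248, 0.0649]
orientation: [-1.463, 0.679, -0.679]
contact_force: [0.6, -6.3, -1.8]
grip_width: 0.0128
```

Run:
```python
from h import *
meas(7);
```

```text
t 26.12 hand 43.00 yaw 40.16 rad 114.89 z 64.91 Fx 5.39 Fz -3.94 Fup -1.28 Mup 0.029 T 0.649 (se 0.012) Mxy [-1.31 -0.15]
```

Emit:
send_rows --pt "-0.5 0 0.02 2.5 0" --pt "-0.5 0 0.02 2.5 0" --pt "0 0 0 0 0" --pt "0 0 0 0 0"

```text
clock: 26.62
tcp_pos: [0.5243, 0.0323, 0.0648]
orientation: [-1.441, 0.747, -0.747]
contact_force: [-0.3, -7.8, -0.2]
grip_width: 0.0131
```

Run:
```python
from h import *
meas(7);
```

```text
t 26.93 hand 38.06 yaw 35.13 rad 114.95 z 64.79 Fx 6.04 Fz -5.08 Fup -0.10 Mup -0.036 T 0.658 (se 0.027) Mxy [-1.61  0.08]
```

```bash
sed -i 's/np.hypot(\*d)\*(F\[:2\]@x)+o\["moment"\]\[2\]\])/d[0]*F[1]-d[1]*F[0]+o["moment"][2]])/' h.py; grep -n 'd\[0\]\*F' h.py
```

```text
28:        L.append([np.degrees(np.arctan2(-d[1],-d[0])),np.degrees(np.arctan2(z[1],z[0])),np.hypot(*d)*1e3,o["tcp_pos"][2]*1e3,F[:2]@x,F[:2]@z,F[2],o["moment"][2],d[0]*F[1]-d[1]*F[0]+o["moment"][2]])
```

Emit:
send_rows --pt "-0.5 0 -0.05 2.5 0" --pt "-0.5 0 0 2.5 0" --pt "0 0 0 0 0" --pt "0 0 0 0 0"

```text
clock: 27.42
tcp_pos: [0.5185, 0.0404, 0.0648]
orientation: [-1.415, 0.814, -0.814]
contact_force: [-0.0, -8.0, -0.8]
grip_width: 0.0123
```

Run:
```python
from h import *
meas(12);
f=snap("wrist","p_w"); np.savez("p.npz",K=f["camera_matrix"],T=f["cam_to_world"])
```

```text
t 27.98 hand 33.10 yaw 30.13 rad 114.98 z 64.82 Fx 6.65 Fz -3.89 Fup -0.73 Mup -0.036 T 0.705 (se 0.015) Mxy [-1.55 -0.06]
```

View pics/p_w.png

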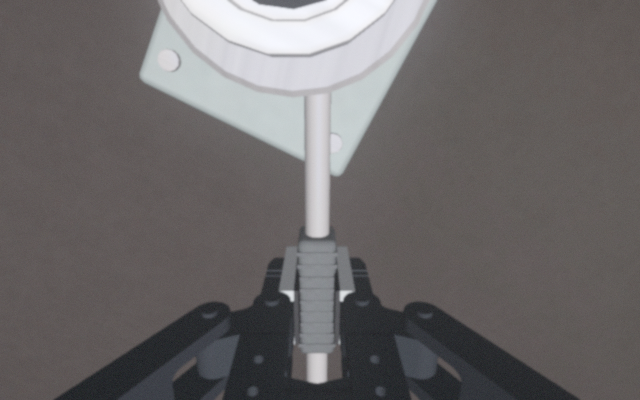

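Run:
```python
from h import *
ims=[]
for i in range(8):
    f=r.grab_frame("side"); ims.append(f["image"][:,:,::-1].astype(np.float32))
print(r.get_obs()["clock"])
B=np.mean(ims,0); np.save("sideB.npy",B)
A=cv2.imread("pics/a_side.png").astype(np.float32); Mm=cv2.imread("pics/m_s.png").astype(np.float32)
print("noise",np.std(ims[0]-ims[1])/1.41)
u,v=map(int,w2pix(f,[*Q,.14])); print(u,v, [w2pix(f,[*Q,z]).round(1) for z in (.096,.12,.13,.17,.207)])
print(w2pix(f,[*Q,.12])-w2pix(f,[*Q,.13]))
S=8
tiles=[cv2.resize(np.clip(x[v-32:v+32,u-16:u+16],0,255).astype(np.uint8),None,fx=S,fy=S,interpolation=cv2.INTER_CUBIC) for x in (A,Mm,B)]
cv2.imwrite("pics/q.png",np.hstack(tiles)); print(u-16,v-32)
```

```text
28.425
noise 1.7442244
339 182 [array([339.6, 194.5]), array([339.6, 187.8]), array([339.7, 185. ]), array([339.7, 173.6]), array([339.8, 162.7])]
[-0.01249991  2.80336427]
323 150
```

View pics/q.png

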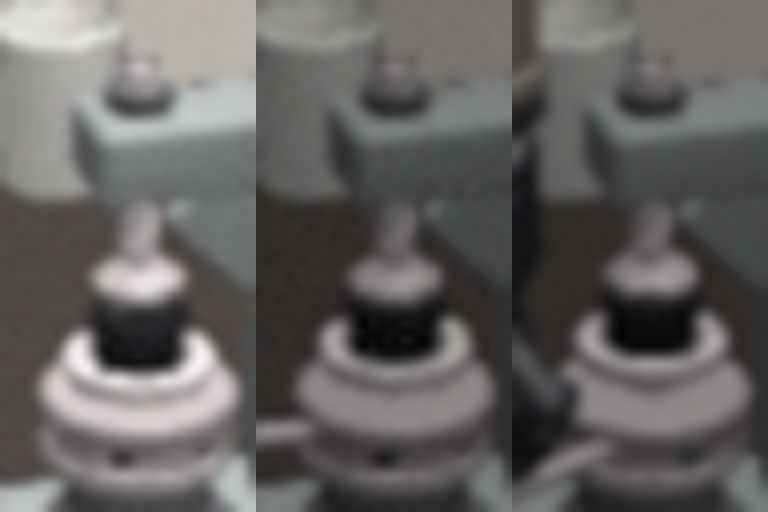

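```bash
cat > sp.py <<'E'
from h import *
def g(x): return x.mean(2) if x.ndim==3 else x
A=g(cv2.imread("pics/a_side.png").astype(np.float32)); Mm=g(cv2.imread("pics/m_s.png").astype(np.float32))
import sys
B=g(np.load(sys.argv[1] if len(sys.argv)>1 else "sideB.npy"))
def ecc(T,I,rect):
    x0,y0,x1,y1=rect; W=np.float32([[1,0,0],[0,1,0]])
    # mask version on full image
    m=np.zeros(T.shape,np.uint8); m[y0:y1,x0:x1]=1
    best=None
    for s in (0,-1,-2,-3):
        W=np.float32([[1,0,0],[0,1,s]])
        try:
            pad=4; tpl=T[y0:y1,x0:x1]; img=I[y0-pad:y1+pad,x0-pad:x1+pad]
            W=np.float32([[1,0,pad],[0,1,pad+s]])
            c,W=cv2.findTransformECC(tpl,img,W,cv2.MOTION_TRANSLATION,(3,200,1e-6),None,1)
            d=(W[0,2]-pad,W[1,2]-pad)
            if best is None or c>best[0]: best=(c,*d)
        except cv2.error: pass
    return best
for n,rc in [("bridge/bolt",(335,156,345,165)),("armfront",(331,160,345,174)),("foot",(333,181,348,188)),("foot2",(334,180,347,187)),("footneck",(335,175,347,187)),("tablering",(330,190,350,199)),("collarbot",(328,203,352,212))]:
    print(n,"M",np.round(ecc(A,Mm,rc),2) if ecc(A,Mm,rc) else None,"B",np.round(ecc(A,B,rc),2) if ecc(A,B,rc) else None)
E
python3 sp.py
```

```text
bridge/bolt M [ 1.   -0.02  0.03] B [ 1.   -0.02  0.02]
armfront M [ 1.   -0.02  0.02] B [1.   0.01 0.01]
foot M [ 1.    0.01 -0.02] B [ 0.99  0.21 -0.61]
foot2 M [ 1.    0.02 -0.02] B [ 0.99  0.17 -0.56]
footneck M [ 1.    0.02 -0.01] B [ 0.99  0.18 -0.52]
tablering M [ 0.99 -0.01 -1.51] B [ 0.99  0.06 -2.21]
collarbot M [0.95 0.33 0.02] B [ 0.7   0.47 -0.22]
```

Emit:
send_rows --pt "-0.5 0 0 2.5 0" --pt "-0.7 0 0.02 3.5 0" --pt "0 0 0 0 0" --pt "0 0 0 0 0"

```text
clock: 28.92
tcp_pos: [0.5124, 0.0508, 0.0647]
orientation: [-1.382, 0.894, -0.894]
contact_force: [-1.0, -8.5, 0.8]
grip_width: 0.0124
```

```bash
python3 - <<'E'
from h import *
meas(12);
ims=[r.grab_frame("side")["image"][:,:,::-1].astype(np.float32) for i in range(8)]
np.save("sideC.npy",np.mean(ims,0))
E
python3 sp.py sideC.npy
```

```text
t 29.48 hand 27.12 yaw 24.12 rad 115.01 z 64.72 Fx 7.17 Fz -4.50 Fup 0.33 Mup -0.081 T 0.715 (se 0.021) Mxy [-1.69  0.08]
bridge/bolt M [ 1.   -0.02  0.03] B [ 1.   -0.01  0.03]
armfront M [ 1.   -0.02  0.02] B [1.   0.   0.02]
foot M [ 1.    0.01 -0.02] B [ 0.99  0.03 -0.75]
foot2 M [ 1.    0.02 -0.02] B [ 0.99  0.   -0.76]
footneck M [ 1.    0.02 -0.01] B [ 0.99  0.04 -0.71]
tablering M [ 0.99 -0.01 -1.51] B [ 0.99  0.04 -2.32]
collarbot M [0.95 0.33 0.02] B [ 0.76  0.56 -0.14]
```

Run:
```python
from h import *
f=snap("wrist","r_w"); o,M=st(); rel(o,M)
im=f["image"][:,:,::-1].copy()
q=[*Q,np.radians(3.5)]
def P(x,y,z):
    c,s=np.cos(q[2]),np.sin(q[2]); return [q[0]+c*x-s*y,q[1]+s*x+c*y,z]
for R_,z,col in [(.04,.086,(0,255,0)),(.04,.054,(0,0,255)),(.03,.104,(255,0,0))]:
    for t in np.radians(np.arange(0,360,1)):
        u=w2pix(f,P(R_*np.cos(t),R_*np.sin(t),z)); 
        if abs(u).max()<1000: cv2.circle(im,tuple(int(round(a)) for a in u),0,col,-1)
for x,y in [(-.0676,.055),(-.0676,-.055),(.0974,-.055)]:
    u=w2pix(f,P(x,y,.016)); print(u); cv2.circle(im,tuple(int(round(a)) for a in u),2,(255,0,255),-1) if abs(u).max()<1000 else 0
for L in np.arange(0,.11,.005):
    p=o["tcp_pos"]+M[:,2]*L+np.array([0,0,.005]); u=w2pix(f,p); 
    if u[1]>0: cv2.circle(im,tuple(int(round(a)) for a in u),1,(0,255,255),-1)
cv2.imwrite("pics/r_o.png",im)
```

```text
t 29.925 tcp [0.5125 0.0508 0.0647] yawz 24.12 F [-1.11 -9.19  0.6 ] M [-1.626  0.135 -0.027] w 0.0128 ydown [-0.002 -0.002 -1.   ]
along -114.8 lat(x) 6.04 mm  rad 115.0 handangle(bar yaw) 27.13  z 64.73 | Fz_tool -4.77 Fx_tool 7.94 Fup 0.60 Mup -0.027
[146.11578927  97.46832063]
[358.92939853 175.74631887]
[ 528.74980221 -220.52523589]
```

View pics/r_o.png

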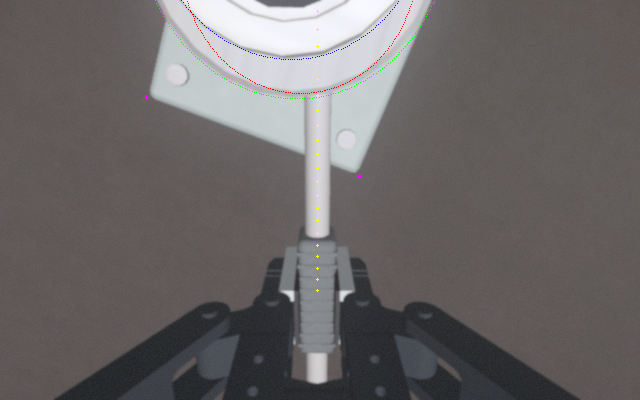

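Emit:
send_rows --pt "-0.5 0 -0.05 2 0" --pt "-0.5 0 0 2 0" --pt "0 0 0 0 0" --pt "0 0 0 0 0"

```text
clock: 30.42
tcp_pos: [0.5086, 0.0589, 0.0648]
orientation: [-1.358, 0.948, -0.949]
contact_force: [0.9, -10.8, -0.3]
grip_width: 0.0127
```

```bash
python3 - <<'E'
from h import *
meas(12);
ims=[r.grab_frame("side")["image"][:,:,::-1].astype(np.float32) for i in range(8)]
np.save("sideD.npy",np.mean(ims,0))
E
python3 sp.py sideD.npy
```

```text
t 30.98 hand 22.67 yaw 20.02 rad 115.06 z 64.81 Fx 10.22 Fz -3.06 Fup -0.26 Mup -0.333 T 0.826 (se 0.018) Mxy [-2.15 -0.14]
bridge/bolt M [ 1.   -0.02  0.03] B [1. 0. 0.]
armfront M [ 1.   -0.02  0.02] B [1.   0.01 0.  ]
foot M [ 1.    0.01 -0.02] B [ 0.99  0.09 -0.84]
foot2 M [ 1.    0.02 -0.02] B [ 0.99  0.08 -0.86]
footneck M [ 1.    0.02 -0.01] B [ 0.98  0.12 -0.75]
tablering M [ 0.99 -0.01 -1.51] B [ 0.99  0.04 -2.39]
collarbot M [0.95 0.33 0.02] B [ 0.77  0.59 -0.09]
```

Emit:
send_rows --pt "0.15 0 0 0 0" --pt "0.15 0 0 0 0" --pt "0 0 0 0 0" --pt "0 0 0 0 0"

```text
clock: 31.88
tcp_pos: [0.509, 0.0577, 0.0647]
orientation: [-1.358, 0.947, -0.946]
contact_force: [-0.9, -6.0, -0.4]
grip_width: 0.0127
```

Run:
```python
from h import *
meas(4);
```

```text
t 32.02 hand 23.25 yaw 20.18 rad 115.14 z 64.71 Fx 5.71 Fz -3.58 Fup -0.16 Mup 0.025 T 0.660 (se 0.025) Mxy [-1.3   0.15]
```

Emit:
send_rows --pt "0.2 0 0 -0.5 0" --pt "0.2 0 -0.05 -1 0" --pt "0 0 0 0 0" --pt "0 0 0 0 0"

```text
clock: 32.52
tcp_pos: [0.51, 0.0552, 0.0647]
orientation: [-1.366, 0.926, -0.924]
contact_force: [-4.7, -3.7, -0.5]
grip_width: 0.0126
```

Run:
```python
from h import *
meas(4);
```

```text
t 32.67 hand 24.62 yaw 21.77 rad 115.23 z 64.72 Fx 1.47 Fz -5.25 Fup 0.05 Mup 0.157 T 0.296 (se 0.016) Mxy [-0.56  0.73]
```

Emit:
send_rows --pt "0.1 0 -0.1 -1.5 0" --pt "0.05 0 -0.2 0 0" --pt "0 0 0 0 0" --pt "0 0 0 0 0"

```text
clock: 33.17
tcp_pos: [0.5106, 0.0534, 0.0655]
orientation: [-1.371, 0.903, -0.907]
contact_force: [5.4, -1.0, -5.7]
grip_width: 0.0128
```

Run:
```python
from h import *
meas(4);
```

```text
t 33.33 hand 25.52 yaw 23.26 rad 115.50 z 65.47 Fx 2.68 Fz 4.85 Fup -5.30 Mup -0.067 T 0.265 (se 0.022) Mxy [-0.33 -0.8 ]
```

Emit:
send_rows --pt "0.15 0 0 -1 0" --pt "0.05 0 -0.2 -0.5 0" --pt "0 0 0 0 0" --pt "0 0 0 0 0"

```text
clock: 33.83
tcp_pos: [0.5084, 0.0501, 0.0654]
orientation: [-1.382, 0.885, -0.887]
contact_force: [3.5, -2.7, -0.4]
grip_width: 0.0128
```

Run:
```python
from h import *
meas(4);
```

```text
t 33.98 hand 26.50 yaw 24.73 rad 119.31 z 65.21 Fx 3.61 Fz 1.53 Fup -0.55 Mup -0.266 T 0.170 (se 0.039) Mxy [-0.51 -0.69]
```

Emit:
send_rows --pt "0.12 0 -0.6 0 0" --pt "0 0 -1.2 0 0" --pt "0 0 -1.8 0 0" --pt "0 0 -1.0 0 0" --pt "0 0 0 0 0" --pt "0 0 0 0 0"

```text
clock: 34.72
tcp_pos: [0.4668, 0.03, 0.0651]
orientation: [-1.383, 0.885, -0.885]
contact_force: [-0.2, 0.3, -1.3]
grip_width: 0.0129
```

```bash
python3 - <<'E'
from h import *
meas(3);
ims=[r.grab_frame("side")["image"][:,:,::-1].astype(np.float32) for i in range(6)]
np.save("sideE.npy",np.mean(ims,0)); f=snap("wrist","s_w")
E
python3 sp.py sideE.npy
```

```text
t 34.83 hand 26.31 yaw 24.78 rad 165.03 z 65.09 Fx -0.14 Fz 0.12 Fup -1.46 Mup 0.027 T 0.005 (se 0.031) Mxy [0.01 0.05]
bridge/bolt M [ 1.   -0.02  0.03] B [ 1.   -0.    0.01]
armfront M [ 1.   -0.02  0.02] B [1.   0.01 0.01]
foot M [ 1.    0.01 -0.02] B [ 0.99  0.08 -0.83]
foot2 M [ 1.    0.02 -0.02] B [ 0.99  0.1  -0.84]
footneck M [ 1.    0.02 -0.01] B [ 0.98  0.11 -0.75]
tablering M [ 0.99 -0.01 -1.51] B [ 0.99  0.04 -2.39]
collarbot M [0.95 0.33 0.02] B [0.93 0.12 0.01]
```

View pics/s_w.png

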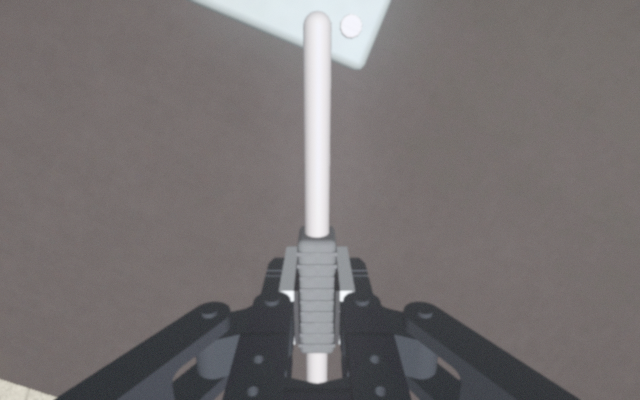

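```bash
cat >> sp.py <<'E'
print("---- E vs A and vs M")
for rc in [(333,181,348,188),(335,181,346,188),(336,181,345,187),(334,182,347,189),(334,183,347,189),(337,180,343,188),(334,179,347,186)]:
    print(rc,np.round(ecc(A,B,rc),2),np.round(ecc(Mm,B,rc),2))
# vertical profile of foot centre columns
from scipy.ndimage import zoom
for n,I in (("A",A),("M",Mm),("E",B)):
    p=I[174:202,337:343].mean(1); print(n,p.round(0).astype(int).tolist())
E
python3 sp.py sideE.npy | sed -n '/----/,$p'
```

```text
---- E vs A and vs M
(333, 181, 348, 188) [ 0.99  0.08 -0.83] [ 0.99  0.08 -0.82]
(335, 181, 346, 188) [ 0.99  0.11 -0.82] [ 0.99  0.1  -0.83]
(336, 181, 345, 187) [ 0.99  0.04 -0.81] [ 0.99  0.05 -0.84]
(334, 182, 347, 189) [ 0.99  0.12 -0.84] [ 1.    0.12 -0.84]
(334, 183, 347, 189) [ 1.    0.14 -0.79] [ 1.    0.13 -0.8 ]
(337, 180, 343, 188) [ 0.99 -0.02 -0.79] [ 0.99  0.01 -0.8 ]
(334, 179, 347, 186) [ 0.99  0.08 -0.87] [ 1.    0.09 -0.87]
A [108, 115, 126, 132, 134, 136, 136, 136, 154, 185, 211, 216, 193, 138, 80, 48, 41, 37, 30, 27, 24, 28, 110, 196, 192, 162, 169, 198]
M [69, 73, 80, 84, 86, 86, 87, 85, 99, 120, 138, 143, 125, 88, 46, 22, 17, 12, 14, 14, 36, 94, 134, 117, 102, 121, 135, 138]
E [83, 88, 98, 102, 104, 105, 107, 118, 138, 163, 173, 164, 119, 61, 29, 21, 18, 18, 16, 39, 109, 167, 144, 114, 119, 152, 164, 164]
```

Emit:
send_rows --pt "0 -2 0 5 0" --pt "0 -3 0 7 0" --pt "0 -3 0 7 0" --pt "0 0 0 2.8 0" --pt "4 0 0.2 0 0" --pt "6 0 0.3 0 0" --pt "6 0 0.3 0 0" --pt "6 0 0.3 0 0" --pt "6 0 0.3 0 0" --pt "3.5 0 0.1 0 0" --pt "0.8 0 0 0 0" --pt "0 0 0 0 0"

```text
clock: 36.67
tcp_pos: [0.4977, -0.2918, 0.1447]
orientation: [-1.233, 1.172, -1.171]
contact_force: [1.0, -0.3, -0.8]
grip_width: 0.0125
```

Emit:
send_rows --pt "0 0 0 0 0" --pt "0 0 0 0 0" --pt "0 0 0 0 0"

```text
clock: 37.05
tcp_pos: [0.4982, -0.2913, 0.1451]
orientation: [-1.234, 1.17, -1.17]
contact_force: [0.4, 0.6, -0.4]
grip_width: 0.0127
```

Run:
```python
from h import *
o,M=st(); d=np.array([.4981,-.2916,.0452])-o["tcp_pos"]; print("need tool",(M.T@d*100).round(2), "spin",np.degrees(np.arctan2(M[1,2],M[0,2]))-2.96)
f=snap("wrist","t_w")
```

```text
t 37.05 tcp [ 0.4982 -0.2913  0.1451] yawz 3.03 F [ 0.4   0.58 -0.44] M [-0.012 -0.025  0.002] w 0.0127 ydown [ 0.  0. -1.]
need tool [ 0.03  9.99 -0.01] spin 0.07019463097454048
```

View pics/t_w.png

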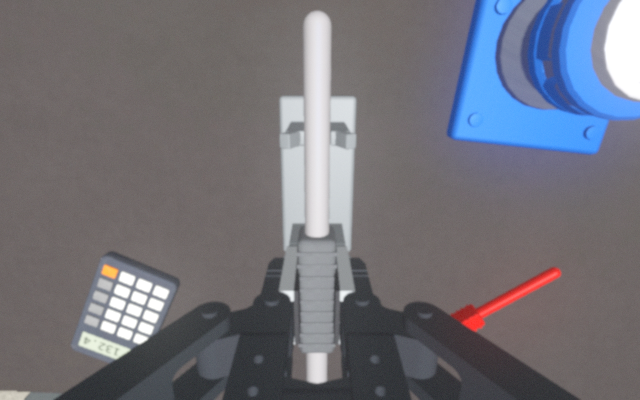

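Emit:
send_rows --pt "0.03 3 0 0 0" --pt "0 3 0 0 0" --pt "0 2 0 0 0" --pt "0 1 0 0 0" --pt "0 0.6 0 0 0" --pt "0 0.3 0 0 0" --pt "0 0 0 0 0" --pt "0 0 0 0 0"

```text
clock: 38.1
tcp_pos: [0.4983, -0.2926, 0.0465]
orientation: [-1.233, 1.17, -1.172]
contact_force: [0.5, -0.5, -0.8]
grip_width: 0.0128
```

Run:
```python
from h import *
o,M=st(); f=snap("wrist","u_w")
```

```text
t 38.1 tcp [ 0.4983 -0.2926  0.0465] yawz 2.96 F [ 0.52 -0.47 -0.78] M [ 0.007 -0.008  0.009] w 0.0128 ydown [ 0.001 -0.    -1.   ]
```

View pics/u_w.png

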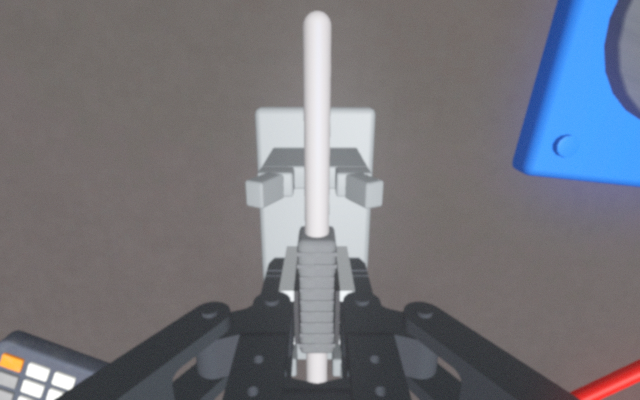

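Emit:
send_rows --pt "0 0.13 0 0 0" --pt "0 0 0 0 0" --pt "0 0 0 0 0.25" --pt "0 0 0 0 0.25" --pt "0 0 0 0 0.4" --pt "0 0 0 0 0.7" --pt "0 0 0 0 1" --pt "0 0 0 0 1" --pt "0 0 0 0 1" --pt "0 0 0 0 1" --pt "0 0 0 0 1"

```text
clock: 39.52
tcp_pos: [0.4979, -0.2925, 0.0447]
orientation: [-1.233, 1.171, -1.171]
contact_force: [0.1, 0.1, -0.2]
grip_width: 0.0853
```

Run:
```python
from h import *
o,M=st(); f=snap("wrist","v_w")
```

```text
t 39.525 tcp [ 0.4979 -0.2925  0.0447] yawz 2.96 F [ 0.14  0.12 -0.24] M [ 0.03   0.055 -0.01 ] w 0.0853 ydown [-0. -0. -1.]
```

View pics/v_w.png

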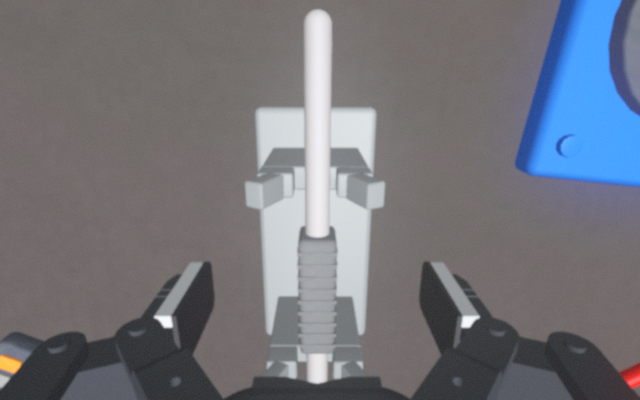

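Emit:
send_rows --pt "0 -1 0 0 1" --pt "0 -3 0 0 1" --pt "0 -5 0 0 1" --pt "0 -5 0 0 1" --pt "0 -4 0 0 1" --pt "0 -2 0 0 1" --pt "0 0 0 0 1" --pt "0 0 0 0 1"

```text
clock: 40.58
tcp_pos: [0.4974, -0.2922, 0.2438]
orientation: [-1.234, 1.172, -1.17]
contact_force: [0.1, 0.2, -0.8]
grip_width: 0.0854
```

```bash
python3 - <<'E'
from h import *
o,M=st(); f=snap("wrist","w_w"); t=snap("top","w_t")
ims=[r.grab_frame("side")["image"][:,:,::-1].astype(np.float32) for i in range(8)]
np.save("sideF.npy",np.mean(ims,0))
a=cv2.imread("pics/w_w.png"); b=cv2.imread("pics/w_t.png"); c=np.mean(ims,0).astype(np.uint8)
row=np.hstack([cv2.resize(b[110:290,160:490],(400,218)),cv2.resize(c[140:230,290:400],(400,327))[:218]])
cv2.imwrite("pics/w_m.png",np.vstack([cv2.resize(a,(800,500))[:380],row]))
E
python3 sp.py sideF.npy
```

```text
t 40.575 tcp [ 0.4974 -0.2922  0.2438] yawz 2.96 F [ 0.08  0.19 -0.83] M [-0.01   0.021  0.028] w 0.0854 ydown [-0.001  0.001 -1.   ]
bridge/bolt M [ 1.   -0.02  0.03] B [ 0.54 -6.45  1.13]
armfront M [ 1.   -0.02  0.02] B [ 0.3   4.01 -2.71]
foot M [ 1.    0.01 -0.02] B [ 0.39 10.53  6.78]
foot2 M [ 1.    0.02 -0.02] B [ 0.51 10.29  6.88]
footneck M [ 1.    0.02 -0.01] B [ 0.48  1.72 -0.35]
tablering M [ 0.99 -0.01 -1.51] B None
collarbot M [0.95 0.33 0.02] B None
---- E vs A and vs M
(333, 181, 348, 188) [ 0.39 10.53  6.78] [ 0.64 10.44  6.82]Traceback (most recent call last):
  File "sp.py", line 25, in <module>
    print(rc,np.round(ecc(A,B,rc),2),np.round(ecc(Mm,B,rc),2))
                                     ~~~~~~~~^^^^^^^^^^^^^^^^
    return _wrapfunc(a, 'round', decimals=decimals, out=out)
    return _wrapit(obj, method, *args, **kwds)
    result = getattr(arr, method)(*args, **kwds)
TypeError: unsupported operand type(s) for *: 'NoneType' and 'float'
```

View pics/w_m.png

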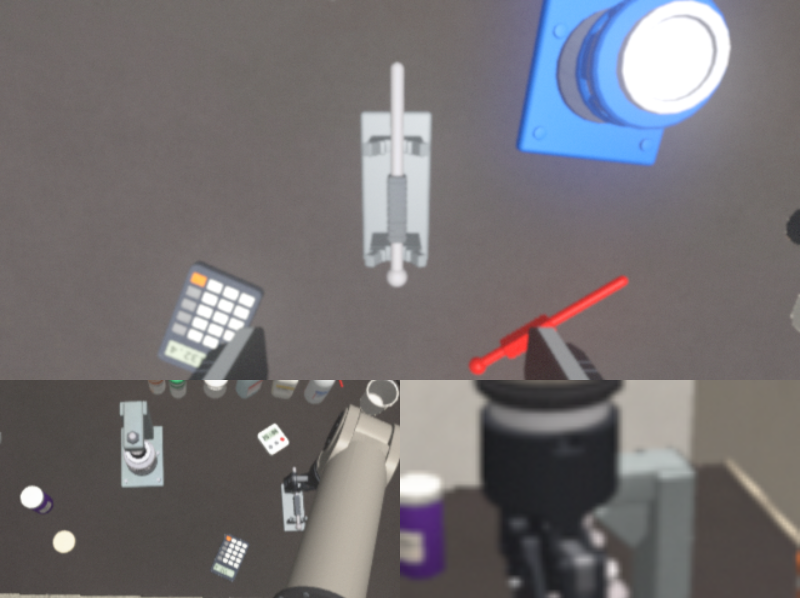

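Emit:
send_rows --pt "0 0 -4 0 1" --pt "0 0 -4 0 1" --pt "0 0 0 0 1" --pt "0 0 0 0 1"

```text
clock: 41.58
tcp_pos: [0.4188, -0.2966, 0.2451]
orientation: [-1.233, 1.17, -1.172]
contact_force: [-0.3, -0.2, -1.5]
grip_width: 0.0854
```

```bash
python3 - <<'E'
from h import *
ims=[r.grab_frame("side")["image"][:,:,::-1].astype(np.float32) for i in range(8)]
np.save("sideF.npy",np.mean(ims,0)); c=np.mean(ims,0).astype(np.uint8)
cv2.imwrite("pics/x.png",cv2.resize(c[140:230,290:400],None,fx=6,fy=6,interpolation=cv2.INTER_CUBIC))
E
python3 sp.py sideF.npy | head -8
```

```text
bridge/bolt M [ 1.   -0.02  0.03] B [ 1.   -0.    0.02]
armfront M [ 1.   -0.02  0.02] B [1.   0.01 0.01]
foot M [ 1.    0.01 -0.02] B [ 0.99  0.09 -0.85]
foot2 M [ 1.    0.02 -0.02] B [ 0.99  0.11 -0.86]
footneck M [ 1.    0.02 -0.01] B [ 0.99  0.12 -0.75]
tablering M [ 0.99 -0.01 -1.51] B [ 0.99  0.04 -2.4 ]
collarbot M [0.95 0.33 0.02] B [0.93 0.1  0.01]
---- E vs A and vs M
```

View pics/x.png

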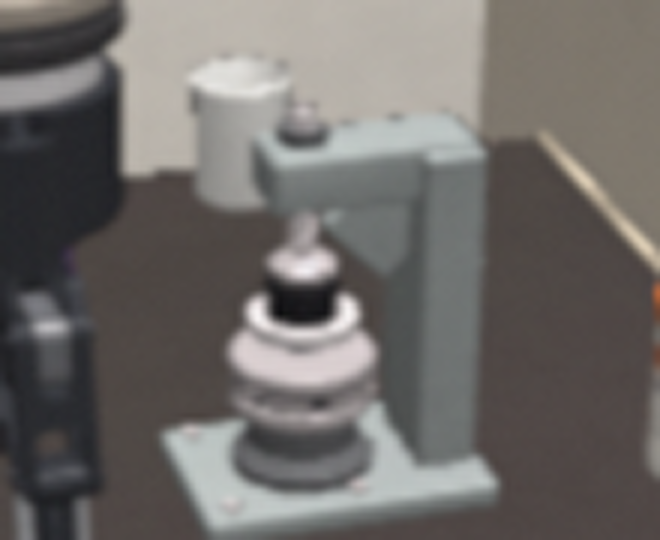

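```bash
python3 -c "
from bench import r
print(r.hand_in())"
```

```text
the job is handed in; nothing more can be done
None
```

I clamped the puck at about 62 N by my best estimate, put the bar back in both notches of its rest, and handed the job in at about 42 s.

I worked the collar in two strokes, each in a different hole, using only the bar. It turned about 60° in the first and about 30° in the second. I estimate the foot first touched near 60°, just as the first stroke ended, so the collar finished about 30° past touch.

**Clamping force:**
- **Side camera:** the foot rose about 3.1 mm against its starting picture, which means about 62 N. This held after I withdrew the bar, and again just before hand-in.
- **Turning moment at a halt:** 0.83 Nm, against about 0.43 Nm before touch, which means about 69 N. That reading was noisy and depends on the baseline I take, so the camera and the moment agree only to within about 10 N.

**Handling the bar:** the hand was askew at times. The push across the bar rose briefly to about 16 N late in the first stroke. During the second stroke the bar pressed on both sides of its hole, and it stuck briefly as I withdrew it. A small turn back freed it at about 5 N of pull, and the camera showed the clamp unchanged.

**Last pictures:** the bar lies straight in its notches, the puck stands upright between table and foot, and nothing looks displaced. The gripper was open and touching nothing. I judged the puck's centring only from the side view.

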